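# Fetch the module from behind the stock cartons and shim it level in the test jig

## Task

Move both small cartons out of the grey stock tray onto the dark mat, so that you can take out the white circuit module boxed in between them, and put the module in the middle of the jig's green seat on a stack of exactly two of the three spacer plates: the two that bring its rim nearest to level with the top of the orange-tipped gauge bar. Leave the third plate where it lies, and put each carton back upright on the very spot in the tray where it stood. Never tip the cartons or the module over.

Things in the scene. Friction and masses are not known exactly. Their poses are not given: they have to be found in the camera images.
- carton_brown_c (a point): Brown cardboard carton with an orange band over it, 50 x 50 mm and 85 mm tall, standing upright in an end bay of the grey tray; this point is its centre, half-way up (42.5 mm above its underside). Loose, 0.15 kg. Which of the two end bays it stands in varies.
- carton_white_c (a point): White carton with a blue band over it, 50 x 50 mm and 85 mm tall, standing upright in an end bay of the grey tray; this point is its centre, half-way up (42.5 mm above its underside). Loose, 0.15 kg. Which of the two end bays it stands in varies.
- module_c (a point): Circuit module: white plastic tub 56 mm (its x) by 76 mm (its y) and 26 mm high, with a black board and small components inside, none above the rim; this point is its centre, half-way up, so its rim is 13 mm above. Loose, 0.18 kg. At the start it lies on the tray's floor in the middle bay, x along the tray, about 6 mm from the carton on either side and 1 to 9 mm from the tray's long walls: once both cartons are gone it can be gripped across its 56 mm.
- plate_red_c (a point): Red square plastic spacer plate lying flat, 50 x 50 mm and 8 mm thick; this point is its centre, half-way up, z up and x, y square to its sides. Loose, on the table at the start.
- plate_yellow_c (a point): Yellow square plastic spacer plate lying flat, 50 x 50 mm and 14 mm thick; this point is its centre, half-way up, z up and x, y square to its sides. Loose, on the table at the start.
- plate_blue_c (a point): Blue square plastic spacer plate lying flat, 50 x 50 mm and 20 mm thick; this point is its centre, half-way up, z up and x, y square to its sides. Loose, on the table at the start.
- tray: Fixed grey open stock tray, 192 mm (its x) by 94 mm (y), walls 40 mm high and 4 mm thick; origin at the middle of its underside, its inner floor 4 mm above that. Three bays in a row along its x: carton, module, carton; the cartons' bays are marked by yellow patches on the floor centred at x = -59 and +59 mm.
- mat: Fixed dark rubber mat with two green edge lines, the side area for the cartons, 190 mm (its x) by 105 mm (y), 3 mm thick; origin at the middle of its underside.
- jig_seat (a point): Middle of the seat of the fixed test jig: an aluminium base plate 190 mm (x) by 90 mm (y) and 10 mm high with a green rectangle (84 x 64 mm); the point lies on the plate's upper face at the centre of the green rectangle, 25 mm towards +x from the base's middle. z up, x points away from the gauge bar, which stands 95 mm from here towards -x.
- gauge_top (a point): Middle of the top face of the fixed black gauge bar with an orange tip, 16 mm (x) by 70 mm (y), upright on the jig. The height of its top varies from start to start, about 46 to 62 mm above the jig's seat. Seat to gauge top, less the module's 26 mm, is the thickness that the two plates should make up (pairs make 22, 28 or 34 mm).
Not all that is in view belongs to the job. Of the things shaped like the part that bears plate_red_c, the red one is meant.

How it is judged:
On the way, in this order (a step that is already met when the one before it is completed fails the run):
1. both cartons stand on the mat at the same time (x of carton_brown_c in the frame of mat between -0.095 and 0.095 m and y of carton_brown_c in the frame of mat between -0.0525 and 0.0525 m and z of carton_brown_c in the frame of mat between 0.04 and 0.0525 m and x of carton_white_c in the frame of mat between -0.095 and 0.095 m and y of carton_white_c in the frame of mat between -0.0525 and 0.0525 m and z of carton_white_c in the frame of mat between 0.04 and 0.0525 m), for 0.2 s.
2. the module sits on two plates on the jig's seat, its rim level with the gauge bar (horizontal distance between module_c and jig_seat below 0.012 m and angle between module_c's own z axis and vertical below 0.06 rad and z of module_c in the frame of gauge_top between -0.0175 and -0.0085 m and ((horizontal distance between each of plate_red_c, plate_yellow_c and jig_seat below 0.012 m and distance of plate_blue_c from where it was at the start of the episode below 0.02 m) or (horizontal distance between each of plate_red_c, plate_blue_c and jig_seat below 0.012 m and distance of plate_yellow_c from where it was at the start of the episode below 0.02 m) or (horizontal distance between each of plate_yellow_c, plate_blue_c and jig_seat below 0.012 m and distance of plate_red_c from where it was at the start of the episode below 0.02 m))), for 0.2 s.
At the end, for the whole second after the job is handed in: Module flat on exactly two plates, all three within 12 mm of the seat centre, its rim within 4.5 mm of the gauge top in height; third plate within 20 mm of where it lay; each carton upright within 15 mm of where it stood at the start; all released and at rest (all of step 2 and distance of each of carton_brown_c, carton_white_c from where it was at the start of the episode below 0.015 m and angle between each of carton_brown_c, carton_white_c's own z axis and vertical below 0.06 rad and linear speed of each of carton_brown, carton_white, module below 0.02 m/s); the robot touches nothing.
It fails at once if a carton or the module is tipped by more than about 35 degrees (angle between any of carton_brown_c, carton_white_c, module_c's own z axis and vertical above 0.6 rad).
It also fails if it takes over 149 s, if anything falls off the work surface, if the arm or the gripper's body presses on something with over 40 N, if the wrist force passes 120 N, or if a joint passes its speed limit or range.

## Robot

A 7-joint arm with a two-finger parallel gripper is mounted at the origin on the work surface. World frame = base frame: x ahead of the robot, y to its left, z up, the work surface at z = 0. Lengths are in m, angles in rad, forces in N, time in s.
With the tool pointing down it reaches from about 0.4 to 0.925 m from the base axis. Payload 4.1 kg.
Tool frame: the origin (TCP) lies where the fingers leave the gripper's body, on its centre line; the fingertips stand 73 mm ahead of it and the grasp point (between the pads) lies 54 mm ahead of it; z points along the fingers, y is the direction in which the jaws open and shut (so a half turn about z gives the same grasp; the last joint's range is limited). The gripper opens to 85 mm and grips with 20 to 120 N. Pads are 22 mm wide; open, the fingers measure 114 mm over their backs; the gripper's body (76 mm by 85 mm) begins 54 mm behind the grasp point. The pads swing forward as they close: fully open they stand 13 mm farther back than shut.
Start: joints at [1.162, 0.398, 0.045, 1.537, -0.019, 1.207, -0.051], TCP at [0.198, -0.619, 0.304] pointing down, gripper open.
Joint ranges: [-2.82, 2.82], [-0.49, 2.23], [-1.37, 1.46], [0, 2.46], [-1.36, 4.5], [0.23, 2], [-2.94, 2.94]. Speed limits (rad/s): [2.57, 2.57, 3.14, 3.14, 3.14, 3.14, 3.14].

## Interface

Orientations are given as a 3x3 rotation matrix whose columns are the frame's x, y, z axes.
In Python, from workcell import ctrl gives the robot as it stands. The module is installed in compiled form; this text tells all that it offers.
- The arm moves only by the tool drive_tool, never from a script. Its arguments are lists of equal length, an entry for each row: "translation": the shift along the tool's x, y, z in cm, a list of three; "dr": the turn, a rotation vector about the tool's x, y, z in degrees, a list of three; "gripper": the opening, from 0 (shut) to 1 (fully open). In form: {"translation": [[tx, ty, tz], ...], "dr": [[wx, wy, wz], ...], "gripper": [gripper, ...]}. A call has 1 to 12 rows; each row is the pose to reach, as a shift and turn from the pose commanded when the call began, along the tool's axes at that moment; what a row does not reach only later rows make up. A row lasts 1/10 s, in which the tool goes at most 50 mm and 8.59 degrees, less where a joint would pass 70% of its speed; a pose out of reach is approached as far as the arm can. A call with a gripper value outside its range is refused whole. The fingers move at their own pace and stop on an object; the grip force is fixed at half the most. Time passes only in rows, so rows that repeat a pose let the fingers close. It gives the time, the measured TCP pose, the force and the opening at its end, in the units of the state.
- ctrl.read_state(): the state, without advancing time (a new reading comes with each control period).
- ctrl.grab_frame(name): name is "scene" or "top"; returns a dict with "frame" (384x512x3 uint8, blue, green, red), "intrinsics" (3x3 intrinsics, pixels), "distortion" ([k1, k2, p1, p2, k3] as OpenCV has them; the pictures are not rectified), "view" (4x4, takes a point from world to camera coordinates). Camera axes: x right, y up, looking along -z (the intrinsics and any distortion apply to the point x, -y, -z); pixel columns grow to the right and rows downward; lengths in m; the calibration is good to about 2 mm. A picture is of the moment at which its call begins. There is no depth.
- ctrl.close_job(): hands the job in, once; it reports no verdict.
The state is a dict: "time": time; "q": joint angles; "joint_vel": joint speeds; "tau": joint torques, N m; "ee_pos": TCP position; "tcp_rot": TCP orientation; "wrist_force": force on the tool from outside, world axes, zero at the start; "ft_torque": the same for the moment, N m; "finger_gap": finger opening in m.
Only numpy, scipy, OpenCV 4.12 (cv2) and the standard library are available. Lean on these libraries where they do the work, as an engineer would, in place of code of your own. Each camera call takes 0.05 s, during which the arm holds its last target.

## Working session

There is one attempt and no reset: what is moved stays moved. The work goes in short steps, Python scripts to look and compute and a tool call to move; the robot and the scene stay as the last step left them, time stands still between calls to the robot, and variables do not carry over. Pictures are saved under pics/ and viewed, and the job is handed in when it is done.

Besides the shell and the picture viewer there is one more tool, called after "Request:" as name(argument=value, ...), one argument or row to a line, values as JSON. drive_tool: Moves the arm, as the interface text tells. Its arguments: {"type":"object","properties":{"translation":{"type":"array","items":{"type":"array","items":{"type":"number"}}},"dr":{"type":"array","items":{"type":"array","items":{"type":"number"}}},"gripper":{"type":"array","items":{"type":"number"}}},"required":["translation","dr","gripper"]}

```bash
mkdir -p pics; python3 - <<'E'
from workcell import ctrl
import cv2,numpy as np
s=ctrl.read_state()
for k in ("time","q","ee_pos","tcp_rot","wrist_force","finger_gap"): print(k,np.round(s[k],4).tolist())
for n in("scene","top"):
    f=ctrl.grab_frame(n); cv2.imwrite(f"pics/{n}0.png",f["frame"]); np.savez(f"{n}0.npz",**f)
    print(n,np.round(f["intrinsics"],1).tolist(),f["distortion"],np.round(f["view"],4).tolist())
E
```

```text
time 0.0
q [1.162, 0.3992, 0.045, 1.5379, -0.0187, 1.2069, -0.0507]
ee_pos [0.198, -0.6186, 0.3029]
tcp_rot [[0.9524, 0.305, -0.0007], [0.305, -0.9524, 0.0018], [-0.0002, -0.0019, -1.0]]
wrist_force [-0.0903, -0.0358, 0.3526]
finger_gap 0.0852
scene [[367.6, 0.0, 258.1], [0.0, 367.6, 189.5], [0.0, 0.0, 1.0]] [-0.02933805  0.          0.          0.          0.        ] [[0.8813, 0.4725, 0.0079, -0.3998], [-0.2811, 0.5106, 0.8126, 0.0518], [0.3799, -0.7184, 0.5828, -1.095], [0.0, 0.0, 0.0, 1.0]]
top [[405.1, 0.0, 248.7], [0.0, 405.1, 195.4], [0.0, 0.0, 1.0]] [0.04708024 0.         0.         0.         0.        ] [[-0.0048, -0.9999, 0.0099, -0.0006], [0.9843, -0.003, 0.1765, -0.449], [-0.1764, 0.0105, 0.9843, -0.9967], [0.0, 0.0, 0.0, 1.0]]
```

View pics/scene0.png

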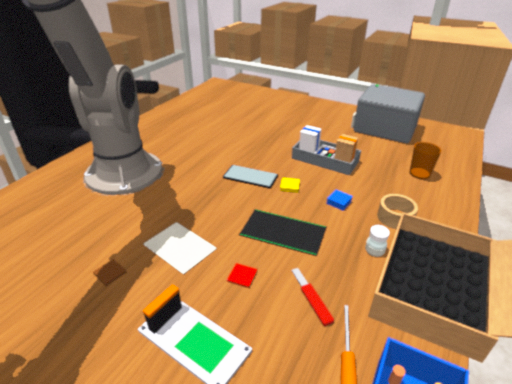

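View pics/top0.png

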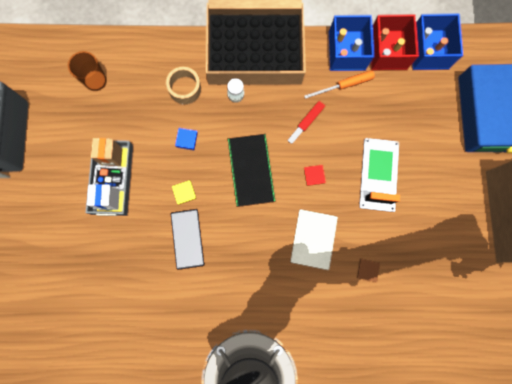

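The top view shows the tray at left (px 110,178), the brown carton at its far end and the white one at its near end. The plates are blue (186,139), yellow (183,192) and red (315,175). The mat is at (251,170), and the jig at (380,175) has its gauge at (384,197). Next I'll measure these.

```bash
cat > h.py <<'E'
import cv2,numpy as np
def load(n): return dict(np.load(n+".npz"))
def grab(n,tag):
    from workcell import ctrl
    f=ctrl.grab_frame(n); np.savez(f"{n}{tag}.npz",**f); cv2.imwrite(f"pics/{n}{tag}.png",f["frame"]); return f
def ray(f,px):
    p=cv2.undistortPoints(np.array(px,float).reshape(-1,1,2),f["intrinsics"],f["distortion"]).reshape(-1,2)
    R=f["view"][:3,:3];t=f["view"][:3,3]
    d=np.c_[p[:,0],-p[:,1],-np.ones(len(p))]@R
    return -R.T@t,d
def onz(f,px,z):
    o,d=ray(f,px); s=(z-o[2])/d[:,2]; return o+d*s[:,None]
def proj(f,P):
    c=np.atleast_2d(P)@f["view"][:3,:3].T+f["view"][:3,3]
    c=np.c_[c[:,0],-c[:,1],-c[:,2]]
    return cv2.projectPoints(c,np.zeros(3),np.zeros(3),f["intrinsics"],f["distortion"])[0].reshape(-1,2)
def hsv(f): return cv2.cvtColor(f["frame"],cv2.COLOR_BGR2HSV)
def blobs(f,lo,hi,amin=30,roi=None):
    m=cv2.inRange(hsv(f),lo,hi)
    if roi is not None:
        k=np.zeros_like(m); x0,y0,x1,y1=roi; k[y0:y1,x0:x1]=1; m*=k
    cs,_=cv2.findContours(m,cv2.RETR_EXTERNAL,cv2.CHAIN_APPROX_NONE)
    return [c.reshape(-1,2) for c in cs if cv2.contourArea(c)>amin],m
def rect(P):
    """P Nx3 -> center, sizes, angle of min-area rect in xy (mm)"""
    (c,s,a)=cv2.minAreaRect((P[:,:2]*1000).astype(np.float32)); return np.round(c,1),np.round(s,1),round(a,1)
E
python3 - <<'E'
from h import *
f=load("top0"); g=load("scene0")
def show(n,lo,hi,z,roiT,roiS,am=30):
    for nm,ff,r in(("T",f,roiT),("S",g,roiS)):
        for c in blobs(ff,lo,hi,am,r)[0]:
            print(n,nm,"px",c.mean(0).round(1),*rect(onz(ff,c,z)))
show("red",(0,200,100),(6,255,255),.008,(300,160,330,190),(220,255,265,292))
show("red2",(174,200,100),(180,255,255),.008,(300,160,330,190),(220,255,265,292))
show("yel",(24,150,120),(34,255,255),.014,(165,175,200,210),(270,170,310,200))
show("blue",(105,150,80),(125,255,255),.020,(170,120,205,155),(320,185,360,215))
show("seat",(50,150,100),(75,255,255),.010,(350,135,405,215),(165,310,245,380))
show("jig",(0,0,170),(180,60,255),.010,(350,130,410,220),(120,280,260,384))
show("mat",(0,0,0),(180,255,70),.003,(222,128,282,212),(235,205,330,255))
show("gaugeT",(8,180,150),(20,255,255),.060,(360,185,410,210),(135,280,190,330))
for n,ff,b in(("t",f,(75,125,145,225)),("s",g,(285,115,370,180)),("sj",g,(125,275,265,384)),("tj",f,(350,130,410,220))):
    x0,y0,x1,y1=b; k=min(800//(x1-x0),600//(y1-y0)); cv2.imwrite(f"pics/crop_{n}.png",cv2.resize(ff["frame"][y0:y1,x0:x1],None,fx=k,fy=k,interpolation=cv2.INTER_CUBIC)); print(n,b,k)
E
```

```text
red S px [241.7 275. ] [ 512.  -180.1] [49.7 52. ] 8.3
yel S px [289.8 184.1] [465.8 163. ] [52.4 65.1] 19.0
blue T px [186.  138.6] [606.8 163.7] [48.1 49.6] 80.9
blue S px [339.  199.4] [611.8 153.8] [65.4 51.9] 80.6
seat T px [380.2 164.8] [ 536.4 -353.4] [55.5 73.8] 83.1
seat S px [204.2 346.9] [ 535.6 -352.2] [60.2 79.8] 83.1
jig T px [378.3 179.8] [ 511.  -349.1] [ 94.1 193.3] 83.0
jig S px [194.1 342.8] [ 511.1 -350. ] [ 93.1 191.8] 83.1
mat T px [250.8 169.7] [526.8  -8.9] [184.9  92.3] 7.4
mat S px [284.7 231.2] [527.1  -8.1] [183.6  90.2] 7.4
gaugeT T px [384.7 197.1] [ 440. -342.] [67.8 13.6] 83.0
gaugeT S px [162.6 296.5] [ 437.5 -334.6] [85.3 28.5] 83.2
t (75, 125, 145, 225) 6
s (285, 115, 370, 180) 9
sj (125, 275, 265, 384) 5
tj (350, 130, 410, 220) 6
```

```bash
cd pics; python3 -c "
import cv2,numpy as np
a=[cv2.imread(f'crop_{n}.png') for n in('t','s')]; print([x.shape for x in a])"
```

```text
[(600, 420, 3), (585, 765, 3)]
```

View pics/crop_t.png

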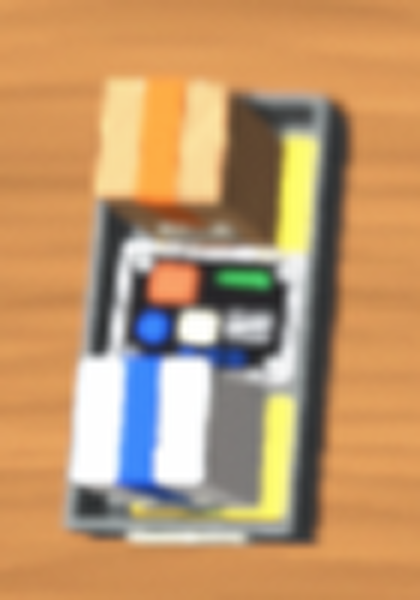

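View pics/crop_s.png

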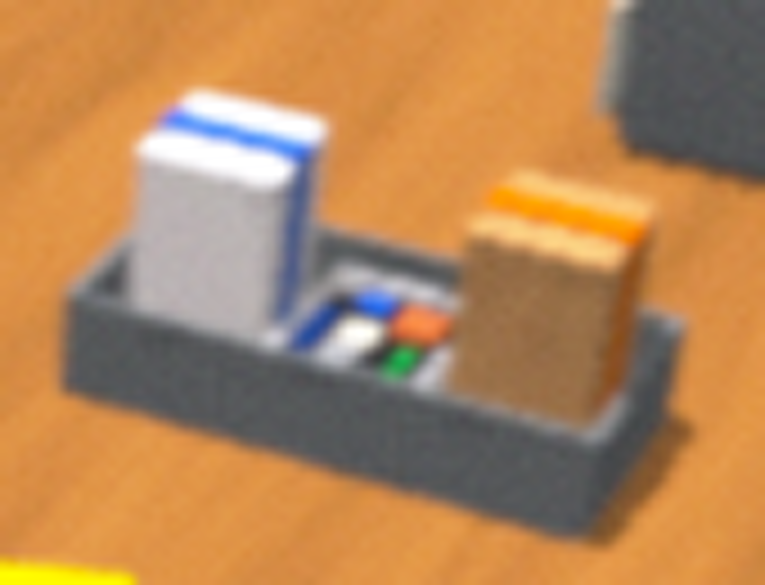

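View pics/crop_sj.png

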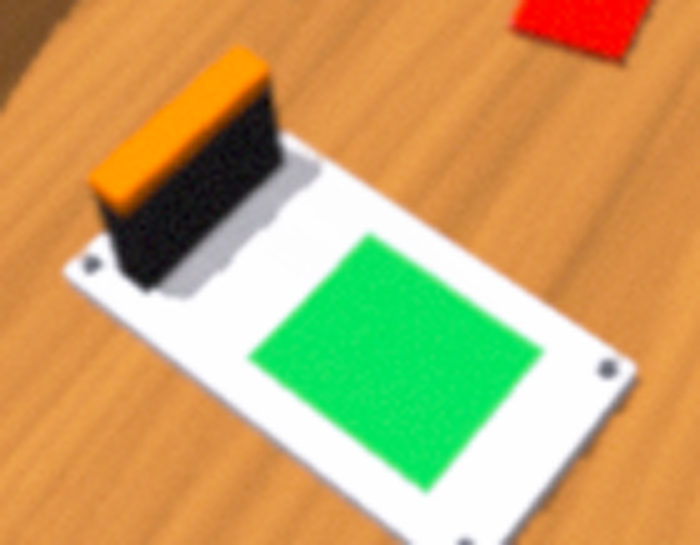

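View pics/crop_tj.png

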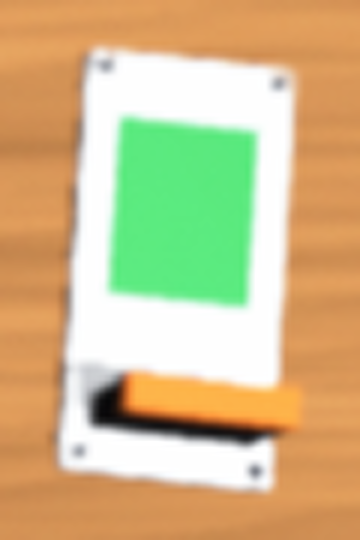

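```bash
python3 - <<'E'
from h import *
g=load("scene0"); f=load("top0")
for n,ff,b in(("g1",g,(138,280,190,342)),("g2",f,(355,180,410,220))):
    x0,y0,x1,y1=b; k=min(800//(x1-x0),600//(y1-y0)); im=cv2.resize(ff["frame"][y0:y1,x0:x1],None,fx=k,fy=k,interpolation=cv2.INTER_CUBIC)
    for i in range(0,x1-x0,5): cv2.putText(im,str(x0+i),(i*k,8),0,.3,(0,0,255)); cv2.line(im,(i*k+k//2,10),(i*k+k//2,14),(0,0,255))
    for i in range(0,y1-y0,5): cv2.putText(im,str(y0+i),(0,i*k+k//2),0,.3,(0,0,255))
    cv2.imwrite(f"pics/{n}.png",im); print(k)
E
```

```text
9
14
```

View pics/g1.png

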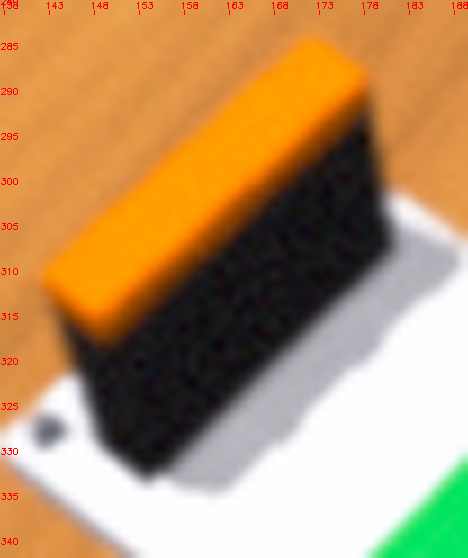

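View pics/g2.png

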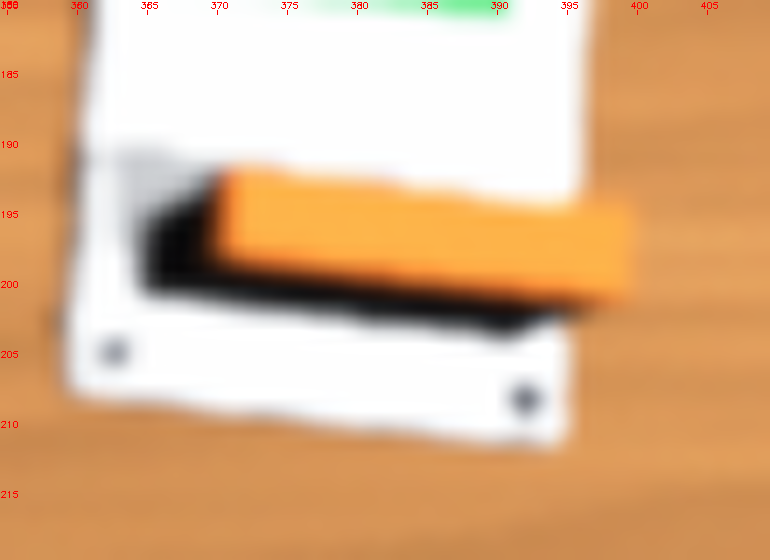

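```bash
python3 - <<'E'
from h import *
g=load("scene0"); f=load("top0")
a=np.radians(-7.0); X=np.array([np.cos(a),np.sin(a)]);Y=np.array([-X[1],X[0]])
seat=np.array([.536,-.3528]); c=seat-.095*X
for z in(.056,.06,.064,.068,.072):
    P=np.array([[*(c+sx*.008*X+sy*.035*Y),z] for sx,sy in((-1,1),(1,1),(-1,-1),(1,-1))])
    print(z,"S",((proj(g,P)-[138,280]+.5)*9-.5).round(0).tolist(),"T",proj(f,P).round(1).tolist())
P=np.array([[*(c+sx*.008*X+sy*.035*Y),.010] for sx,sy in((-1,1),(1,1),(-1,-1),(1,-1))])
print(((proj(g,P)-[138,280]+.5)*9-.5).round(0).tolist(),proj(f,P).round(1).tolist())
E
```

```text
0.056 S [[317.0, 75.0], [372.0, 112.0], [51.0, 311.0], [108.0, 353.0]] T [[369.4, 198.2], [369.8, 192.0], [397.5, 201.5], [397.8, 195.2]]
0.06 S [[314.0, 62.0], [370.0, 99.0], [47.0, 298.0], [104.0, 340.0]] T [[369.8, 197.9], [370.3, 191.7], [398.1, 201.2], [398.4, 195.0]]
0.064 S [[311.0, 49.0], [368.0, 86.0], [44.0, 285.0], [101.0, 328.0]] T [[370.3, 197.7], [370.8, 191.4], [398.7, 201.0], [399.0, 194.7]]
0.068 S [[309.0, 36.0], [365.0, 73.0], [40.0, 272.0], [97.0, 315.0]] T [[370.8, 197.4], [371.2, 191.1], [399.3, 200.7], [399.6, 194.4]]
0.072 S [[306.0, 23.0], [363.0, 60.0], [36.0, 259.0], [93.0, 301.0]] T [[371.3, 197.1], [371.7, 190.8], [399.9, 200.4], [400.2, 194.1]]
[[345.0, 216.0], [399.0, 253.0], [92.0, 451.0], [147.0, 494.0]] [[364.0, 201.2], [364.4, 195.2], [390.9, 204.3], [391.2, 198.3]]
```

```bash
python3 - <<'E'
from h import *
f=load("top0"); g=load("scene0")
u=lambda q:(np.array(q,float)+.5)/6-.5+[75,125]
us=lambda q:(np.array(q,float)+.5)/9-.5+[285,115]
print("brownT",rect(onz(f,u([(105,80),(228,82),(220,203),(95,198)]),.089)))
print("whiteT",rect(onz(f,u([(82,357),(212,357),(205,485),(72,482)]),.089)))
print("whiteS",rect(onz(g,us([(205,88),(330,125),(285,188),(138,150)]),.089)))
print("brownS",rect(onz(g,us([(520,170),(655,205),(612,270),(465,235)]),.089)))
print("trayrimT",(onz(f,u([(330,96),(294,535),(66,528)]),.04)*1000).round(1).tolist())
print("trayrimS",(onz(g,us([(65,298),(592,445),(685,325),(130,235)]),.04)*1000).round(1).tolist())
print("modT",(onz(f,u([(130,240),(300,258),(290,380)]),.030)*1000).round(1).tolist())
# plates in top by looser masks
for n,lo,hi,z,r in(("red",(0,150,80),(12,255,255),.008,(300,160,330,190)),("yel",(20,150,120),(34,255,255),.014,(168,178,200,206)),):
    for c in blobs(f,lo,hi,30,r)[0]: print(n,rect(onz(f,c,z)))
h=hsv(f); print(h[175,315],h[192,183],h[139,186])
E
```

```text
brownT (array([559.5, 359.7]), array([50.4, 51.5]), 89.2)
whiteT (array([443. , 360.7]), array([52.4, 52.4]), 89.9)
whiteS (array([445.7, 364. ]), array([56.5, 54. ]), 88.2)
brownS (array([560.5, 358.8]), array([54. , 49.1]), 88.4)
trayrimT [[594.8, 306.7, 40.0], [403.0, 312.9, 40.0], [406.4, 407.3, 40.0]]
trayrimS [[404.8, 312.2, 40.0], [593.2, 306.5, 40.0], [598.5, 398.7, 40.0], [406.4, 365.7, 40.0]]
modT [[533.1, 392.1, 30.0], [525.1, 319.3, 30.0], [471.3, 320.9, 30.0]]
red (array([ 510.5, -178.5]), array([55.4, 55.8]), 8.1)
yel (array([463.7, 168.2]), array([54.4, 53.5]), 18.9)
[  1 192 251] [ 30 140 254] [108 191 250]
```

```bash
cat > plan.py <<'E'
# usage: plan.py x y z(TCP) yawdeg : prints shift (cm, tool axes) and dr (deg) from measured pose
import sys,numpy as np
from scipy.spatial.transform import Rotation as R
from workcell import ctrl
s=ctrl.read_state(); T=np.array(s["tcp_rot"]); p=np.array(s["ee_pos"])
v=list(map(float,sys.argv[1:])); 
for i in range(0,len(v),4):
    x,y,z,yw=v[i:i+4]; a=np.radians(yw)
    D=np.array([[np.cos(a),np.sin(a),0],[np.sin(a),-np.cos(a),0],[0,0,-1]])
    print("t",((np.array([x,y,z])-p)@T*100).round(2).tolist(),"dr",np.degrees(R.from_matrix(T.T@D).as_rotvec()).round(1).tolist())
print("time",round(s["time"],2),"p",p.round(4).tolist(),"yaw",round(np.degrees(np.arctan2(T[1,0],T[0,0])),1),"tilt",T[2].round(4).tolist(),"F",np.round(s["wrist_force"],1).tolist(),"gap",round(s["finger_gap"],4),"q",np.round(s["q"],2).tolist())
E
python3 plan.py .5112 -.1793 .20 8.2  .5112 -.1793 .10 8.2
```

```text
t [43.22, -32.27, 10.35] dr [-0.1, 0.0, 9.6]
t [43.22, -32.25, 20.35] dr [-0.1, 0.0, 9.6]
time 0.1 p [0.1981, -0.6186, 0.303] yaw 17.8 tilt [-0.0001, -0.0017, -1.0] F [-0.2, 0.2, 0.3] gap 0.0855 q [1.16, 0.4, 0.05, 1.54, -0.02, 1.21, -0.05]
```

Request:
drive_tool(
  translation=[
    [43.2, -32.3, 10.3],
    [43.2, -32.3, 10.3],
    [43.2, -32.3, 10.3],
    [43.2, -32.3, 10.3],
    [43.2, -32.3, 10.3],
    [43.2, -32.3, 10.3],
    [43.2, -32.3, 10.3],
    [43.2, -32.3, 10.3],
    [43.2, -32.3, 10.3],
    [43.2, -32.3, 10.3],
    [43.2, -32.3, 10.3],
    [43.2, -32.3, 10.3],
  ],
  dr=[
    [0, 0, 9.6],
    [0, 0, 9.6],
    [0, 0, 9.6],
    [0, 0, 9.6],
    [0, 0, 9.6],
    [0, 0, 9.6],
    [0, 0, 9.6],
    [0, 0, 9.6],
    [0, 0, 9.6],
    [0, 0, 9.6],
    [0, 0, 9.6],
    [0, 0, 9.6],
  ],
  gripper=[1, 1, 1, 1, 1, 1, 1, 1, 1, 1, 1, 1],
)

```text
time: 1.3
ee_pos: [0.5144, -0.1714, 0.1997]
tcp_rot: [[0.988, 0.154, 0.001], [0.154, -0.988, 0.005], [0.001, -0.005, -1.0]]
wrist_force: [-1.4, 0.4, -0.2]
finger_gap: 0.0852
```

```bash
python3 plan.py .5112 -.1793 .20 8.2  .5112 -.1793 .10 8.2
```

```text
t [-0.44, 0.73, -0.03] dr [-0.3, -0.1, 0.7]
t [-0.46, 0.78, 9.97] dr [-0.3, -0.1, 0.7]
time 1.3 p [0.5144, -0.1714, 0.1997] yaw 8.9 tilt [0.0014, -0.0049, -1.0] F [-1.4, 0.4, -0.2] gap 0.0852 q [0.42, 0.32, -0.21, 1.9, 0.07, 0.93, -1.24]
```

Request:
drive_tool(
  translation=[
    [0, 0, 0],
    [0, 0, 0],
    [0, 0, 0],
  ],
  dr=[
    [0, 0, 0],
    [0, 0, 0],
    [0, 0, 0],
  ],
  gripper=[0.75, 0.75, 0.75],
)

```text
time: 1.6
ee_pos: [0.5102, -0.1816, 0.201]
tcp_rot: [[0.99, 0.139, -0.0], [0.139, -0.99, -0.001], [-0.0, 0.001, -1.0]]
wrist_force: [-0.3, 0.1, 0.0]
finger_gap: 0.0638
```

```bash
python3 plan.py .5112 -.1793 .10 8.2  .5112 -.1793 .08 8.2
```

```text
t [0.13, -0.22, 10.1] dr [0.0, 0.0, -0.2]
t [0.14, -0.23, 12.1] dr [0.0, 0.0, -0.2]
time 1.6 p [0.5102, -0.1816, 0.201] yaw 8.0 tilt [-0.0005, 0.0008, -1.0] F [-0.3, 0.1, 0.0] gap 0.0638 q [0.42, 0.32, -0.19, 1.9, 0.08, 0.93, -1.24]
```

Request:
drive_tool(
  translation=[
    [0, 0, 4],
    [0, 0, 8],
    [0, 0, 11],
    [0, 0, 12],
    [0, 0, 12],
    [0, 0, 12],
    [0, 0, 12],
  ],
  dr=[
    [0, 0, 0],
    [0, 0, 0],
    [0, 0, 0],
    [0, 0, 0],
    [0, 0, 0],
    [0, 0, 0],
    [0, 0, 0],
  ],
  gripper=[0.75, 0.75, 0.75, 0.75, 0.75, 0.75, 0.75],
)

```text
time: 2.3
ee_pos: [0.5124, -0.1804, 0.0827]
tcp_rot: [[0.99, 0.141, 0.003], [0.141, -0.99, -0.001], [0.003, 0.002, -1.0]]
wrist_force: [-0.5, 1.0, 0.9]
finger_gap: 0.0635
```

```bash
python3 - <<'E'
from h import *
f=grab("top",1);g=grab("scene",1)
for n,ff,b in(("a",f,(280,140,350,210)),("b",g,(200,220,300,300))):
    x0,y0,x1,y1=b; k=min(800//(x1-x0),600//(y1-y0)); cv2.imwrite(f"pics/c1_{n}.png",cv2.resize(ff["frame"][y0:y1,x0:x1],None,fx=k,fy=k,interpolation=cv2.INTER_CUBIC))
E
python3 plan.py .5112 -.1793 .075 8.2
```

```text
t [-0.08, -0.1, 0.75] dr [0.1, -0.2, -0.1]
time 2.4 p [0.5121, -0.1801, 0.0825] yaw 8.1 tilt [0.0027, 0.0015, -1.0] F [-0.3, -0.2, -0.4] gap 0.0637 q [0.4, 0.48, -0.18, 1.98, 0.13, 0.68, -1.28]
```

View pics/c1_b.png

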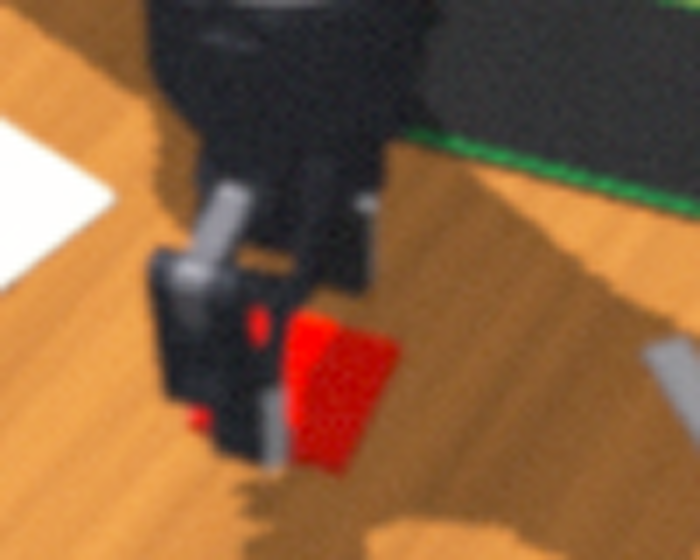

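View pics/top1.png

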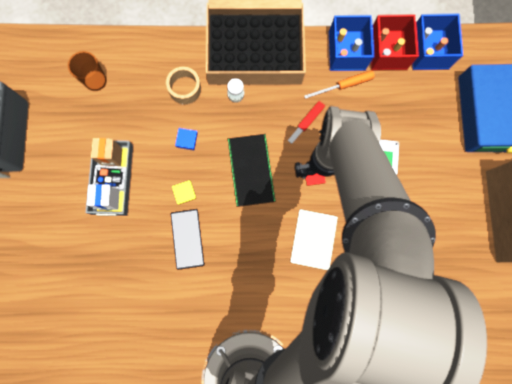

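The fingers straddle the red plate, with the near finger at crop (240,400). I'll go down in small steps and watch the force.

Request:
drive_tool(
  translation=[
    [0, 0, 0.2],
    [0, 0, 0.5],
    [0, 0, 0.8],
    [0, 0, 0.8],
    [0, 0, 0.8],
  ],
  dr=[
    [0, 0, 0],
    [0, 0, 0],
    [0, 0, 0],
    [0, 0, 0],
    [0, 0, 0],
  ],
  gripper=[0.75, 0.75, 0.75, 0.75, 0.75],
)

```text
time: 2.9
ee_pos: [0.511, -0.1797, 0.0727]
tcp_rot: [[0.99, 0.142, -0.0], [0.142, -0.99, 0.0], [-0.0, -0.0, -1.0]]
wrist_force: [0.1, 0.7, -0.8]
finger_gap: 0.064
```

Request:
drive_tool(
  translation=[
    [0, 0, 0.2],
    [0, 0, 0.3],
    [0, 0, 0.3],
    [0, 0, 0.3],
  ],
  dr=[
    [0, 0, 0],
    [0, 0, 0],
    [0, 0, 0],
    [0, 0, 0],
  ],
  gripper=[0.75, 0.75, 0.75, 0.75],
)

```text
time: 3.3
ee_pos: [0.5111, -0.1797, 0.0699]
tcp_rot: [[0.99, 0.142, -0.0], [0.142, -0.99, -0.0], [-0.0, 0.0, -1.0]]
wrist_force: [-0.6, -0.5, -0.6]
finger_gap: 0.0641
```

Request:
drive_tool(
  translation=[
    [0, 0, 0],
    [0, 0, 0],
    [0, 0, 0],
    [0, 0, 0],
    [0, 0, 0],
    [0, 0, 0],
  ],
  dr=[
    [0, 0, 0],
    [0, 0, 0],
    [0, 0, 0],
    [0, 0, 0],
    [0, 0, 0],
    [0, 0, 0],
  ],
  gripper=[0.65, 0.5, 0.3, 0.3, 0.3, 0.3],
)

```text
time: 3.9
ee_pos: [0.5115, -0.1798, 0.0705]
tcp_rot: [[0.99, 0.142, 0.001], [0.142, -0.99, -0.0], [0.001, 0.001, -1.0]]
wrist_force: [-0.7, -0.1, 6.1]
finger_gap: 0.048
```

```bash
python3 plan.py .5112 -.1793 .15 8.2
```

```text
t [-0.02, -0.05, -7.95] dr [0.0, -0.0, -0.0]
time 3.9 p [0.5115, -0.1798, 0.0705] yaw 8.2 tilt [0.0008, 0.0005, -1.0] F [-0.7, -0.1, 6.1] gap 0.048 q [0.4, 0.5, -0.17, 1.99, 0.13, 0.66, -1.29]
```

Request:
drive_tool(
  translation=[
    [0, 0, -2],
    [0, 0, -5],
    [0, 0, -8],
    [0, 0, -8],
    [0, 0, -8],
    [0, 0, -8],
  ],
  dr=[
    [0, 0, 0],
    [0, 0, 0],
    [0, 0, 0],
    [0, 0, 0],
    [0, 0, 0],
    [0, 0, 0],
  ],
  gripper=[0.3, 0.3, 0.3, 0.3, 0.3, 0.3],
)

```text
time: 4.5
ee_pos: [0.5102, -0.1795, 0.1487]
tcp_rot: [[0.99, 0.142, -0.002], [0.142, -0.99, 0.001], [-0.002, -0.001, -1.0]]
wrist_force: [-0.7, -0.6, 0.0]
finger_gap: 0.0482
```

```bash
python3 plan.py .5362 -.3528 .15 -7 .5362 -.3528 .0807 -7
```

```text
t [0.12, 17.52, -0.14] dr [-0.0, 0.1, 15.2]
t [0.13, 17.53, 6.79] dr [-0.0, 0.1, 15.2]
time 4.5 p [0.5102, -0.1795, 0.1487] yaw 8.2 tilt [-0.0022, -0.0008, -1.0] F [-0.7, -0.6, 0.0] gap 0.0482 q [0.42, 0.38, -0.19, 1.95, 0.1, 0.82, -1.26]
```

Request:
drive_tool(
  translation=[
    [0, 3, 0],
    [0.1, 7, 0],
    [0.1, 11, 0],
    [0.1, 14.5, 0],
    [0.1, 17, 0],
    [0.1, 17.5, 0],
    [0.1, 17.5, 0],
    [0.1, 17.5, 0],
    [0.1, 17.5, 0],
  ],
  dr=[
    [0, 0, 3],
    [0, 0, 6],
    [0, 0, 10],
    [0, 0, 13],
    [0, 0, 15.2],
    [0, 0, 15.2],
    [0, 0, 15.2],
    [0, 0, 15.2],
    [0, 0, 15.2],
  ],
  gripper=[0.3, 0.3, 0.3, 0.3, 0.3, 0.3, 0.3, 0.3, 0.3],
)

```text
time: 5.4
ee_pos: [0.5372, -0.3506, 0.1495]
tcp_rot: [[0.993, -0.12, -0.001], [-0.12, -0.993, 0.002], [-0.001, -0.001, -1.0]]
wrist_force: [0.5, 0.6, -0.9]
finger_gap: 0.0479
```

```bash
python3 plan.py .5362 -.3528 .15 -7 .5362 -.3528 .0807 -7
```

```text
t [-0.07, 0.23, -0.05] dr [-0.1, 0.0, 0.1]
t [-0.07, 0.24, 6.88] dr [-0.1, 0.0, 0.1]
time 5.4 p [0.5372, -0.3506, 0.1495] yaw -6.9 tilt [-0.0008, -0.0014, -1.0] F [0.5, 0.6, -0.9] gap 0.0479 q [0.58, 0.53, -0.09, 1.7, 0.06, 0.91, -1.22]
```

Request:
drive_tool(
  translation=[
    [0, 0.1, 2],
    [0, 0.1, 4],
    [0, 0.1, 5.5],
    [0, 0.1, 6],
    [0, 0.1, 6],
    [0, 0.1, 6],
    [0, 0.1, 6],
  ],
  dr=[
    [0, 0, 0],
    [0, 0, 0],
    [0, 0, 0],
    [0, 0, 0],
    [0, 0, 0],
    [0, 0, 0],
    [0, 0, 0],
  ],
  gripper=[0.3, 0.3, 0.3, 0.3, 0.3, 0.3, 0.3],
)

```text
time: 6.1
ee_pos: [0.5375, -0.3542, 0.091]
tcp_rot: [[0.992, -0.123, 0.002], [-0.123, -0.992, -0.001], [0.002, 0.001, -1.0]]
wrist_force: [-0.7, -0.9, 0.8]
finger_gap: 0.048
```

```bash
python3 plan.py .5362 -.3528 .0807 -7
```

```text
t [-0.15, -0.12, 1.03] dr [0.1, -0.1, -0.0]
time 6.1 p [0.5375, -0.3542, 0.091] yaw -7.0 tilt [0.0018, 0.0009, -1.0] F [-0.7, -0.9, 0.8] gap 0.048 q [0.58, 0.61, -0.08, 1.73, 0.07, 0.81, -1.23]
```

Request:
drive_tool(
  translation=[
    [-0.1, -0.1, 0.4],
    [-0.1, -0.1, 0.8],
    [-0.1, -0.1, 1.0],
    [-0.1, -0.1, 1.0],
    [-0.1, -0.1, 1.0],
  ],
  dr=[
    [0, 0, 0],
    [0, 0, 0],
    [0, 0, 0],
    [0, 0, 0],
    [0, 0, 0],
  ],
  gripper=[0.3, 0.3, 0.3, 0.3, 0.3],
)

```text
time: 6.6
ee_pos: [0.5358, -0.3526, 0.0805]
tcp_rot: [[0.992, -0.123, -0.001], [-0.123, -0.992, 0.0], [-0.001, -0.0, -1.0]]
wrist_force: [-1.2, 1.9, 4.4]
finger_gap: 0.0481
```

Request:
drive_tool(
  translation=[
    [0, 0, 0],
    [0, 0, 0],
    [0, 0, 0],
    [0, 0, 0],
  ],
  dr=[
    [0, 0, 0],
    [0, 0, 0],
    [0, 0, 0],
    [0, 0, 0],
  ],
  gripper=[0.7, 0.75, 0.75, 0.75],
)

```text
time: 7.0
ee_pos: [0.5359, -0.3527, 0.0797]
tcp_rot: [[0.992, -0.123, -0.0], [-0.123, -0.992, 0.0], [-0.0, -0.0, -1.0]]
wrist_force: [-0.1, 0.2, 0.4]
finger_gap: 0.0638
```

Request:
drive_tool(
  translation=[
    [0, 0, -1],
    [0, 0, -4],
    [0, 0, -8],
    [0, 0, -11],
    [0, 0, -12],
    [0, 0, -12],
  ],
  dr=[
    [0, 0, 0],
    [0, 0, 0],
    [0, 0, 0],
    [0, 0, 0],
    [0, 0, 0],
    [0, 0, 0],
  ],
  gripper=[0.75, 0.75, 0.75, 0.75, 0.75, 0.75],
)

```text
time: 7.6
ee_pos: [0.5368, -0.3532, 0.2021]
tcp_rot: [[0.992, -0.123, 0.004], [-0.123, -0.992, -0.002], [0.004, 0.002, -1.0]]
wrist_force: [0.7, 0.1, 0.4]
finger_gap: 0.0644
```

```bash
python3 plan.py .609 .160 .20 -9 ; python3 - <<'E'
from h import *
f=load("top1");g=load("scene0")
c=blobs(f,(105,150,80),(125,255,255),30,(170,120,205,155))[0]
for k in c: print("T",rect(onz(f,k,.02)))
x0,y0,x1,y1=320,185,360,215
cv2.imwrite("pics/bl.png",cv2.resize(g["frame"][y0:y1,x0:x1],None,fx=16,fy=16,interpolation=cv2.INTER_CUBIC))
E
```

```text
t [0.87, -51.82, 0.12] dr [0.1, -0.2, 1.9]
time 7.6 p [0.5368, -0.3532, 0.2021] yaw -7.1 tilt [0.0038, 0.0018, -1.0] F [0.7, 0.1, 0.4] gap 0.0644 q [0.58, 0.47, -0.09, 1.66, 0.05, 1.01, -1.22]
T (array([606.7, 163.7]), array([48. , 48.9]), 80.9)
```

View pics/bl.png

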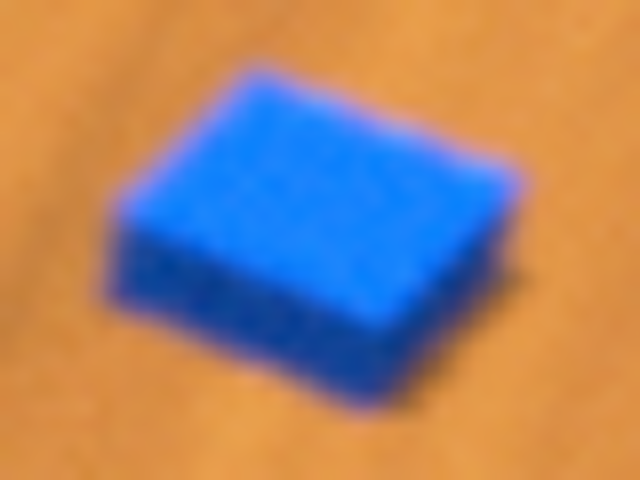

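```bash
python3 - <<'E'
from h import *
g=load("scene0")
q=(np.array([(250,68),(525,172),(375,325),(122,210)])+.5)/16-.5+[320,185]
P=onz(g,q,.02);print(rect(P),P.mean(0))
E
```

```text
(array([608.1, 165.7]), array([53. , 50.2]), 79.9) [0.60879008 0.16532931 0.02      ]
```

Request:
drive_tool(
  translation=[
    [0, -4, 0],
    [0.2, -8.5, 0],
    [0.3, -13, 0],
    [0.4, -18, 0],
    [0.5, -23, 0],
    [0.6, -28, 0],
    [0.7, -33, 0],
    [0.8, -38, 0],
    [0.8, -43, 0],
    [0.8, -47, 0],
    [0.8, -50, 0],
    [0.8, -52, 0],
  ],
  dr=[
    [0, 0, 0],
    [0, 0, 1],
    [0, 0, 1],
    [0, 0, 1],
    [0, 0, 1.9],
    [0, 0, 1.9],
    [0, 0, 1.9],
    [0, 0, 1.9],
    [0, 0, 1.9],
    [0, 0, 1.9],
    [0, 0, 1.9],
    [0, 0, 1.9],
  ],
  gripper=[0.75, 0.75, 0.75, 0.75, 0.75, 0.75, 0.75, 0.75, 0.75, 0.75, 0.75, 0.75],
)

```text
time: 8.8
ee_pos: [0.6061, 0.1658, 0.1975]
tcp_rot: [[0.988, -0.151, -0.004], [-0.151, -0.988, 0.0], [-0.004, 0.0, -1.0]]
wrist_force: [0.9, 0.1, -0.0]
finger_gap: 0.0642
```

```bash
python3 plan.py .609 .162 .20 -9 ;  python3 - <<'E'
from h import *
f=grab("top",2)
c=blobs(f,(50,100,80),(85,255,255),30,(350,135,405,190))[0]
for k in blobs(f,(0,150,80),(12,255,255),30,(360,140,400,190))[0]+blobs(f,(172,150,80),(180,255,255),30,(360,140,400,190))[0]: print("red",rect(onz(f,k,.018)))
for k in c: print("seat",rect(onz(f,k,.01)))
x0,y0,x1,y1=350,130,410,220
cv2.imwrite("pics/j2.png",cv2.resize(f["frame"][y0:y1,x0:x1],None,fx=6,fy=6,interpolation=cv2.INTER_CUBIC))
E
```

```text
t [0.34, 0.34, -0.25] dr [0.0, 0.2, 0.3]
time 8.8 p [0.6061, 0.1658, 0.1975] yaw -8.7 tilt [-0.0039, 0.0001, -1.0] F [0.9, 0.1, -0.0] gap 0.0642 q [-0.15, 0.46, -0.24, 1.69, 0.12, 1.0, -2.16]
red (array([ 535.6, -352.9]), array([49.8, 49. ]), 82.6)
seat (array([ 536.2, -353. ]), array([58.7, 79.5]), 82.3)
```

View pics/j2.png

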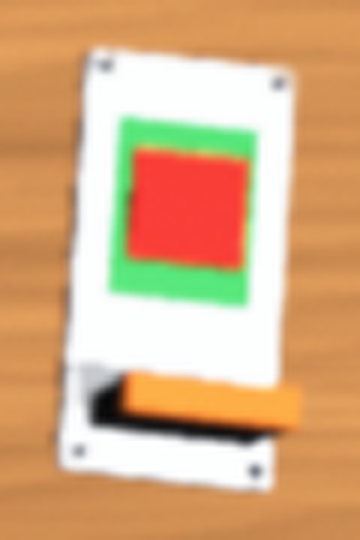

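Red sits within 1 mm of the seat centre. Next is blue.

Request:
drive_tool(
  translation=[
    [0.1, 0.1, 2],
    [0.1, 0.1, 5],
    [0.1, 0.1, 8],
    [0.1, 0.1, 9],
    [0.1, 0.1, 9],
    [0.1, 0.1, 9],
    [0.1, 0.1, 9],
  ],
  dr=[
    [0, 0, 0],
    [0, 0, 0],
    [0, 0, 0],
    [0, 0, 0],
    [0, 0, 0],
    [0, 0, 0],
    [0, 0, 0],
  ],
  gripper=[0.8, 0.8, 0.8, 0.8, 0.8, 0.8, 0.8],
)

```text
time: 9.55
ee_pos: [0.6096, 0.1614, 0.1115]
tcp_rot: [[0.988, -0.156, 0.003], [-0.156, -0.988, 0.001], [0.003, -0.001, -1.0]]
wrist_force: [0.1, 0.6, 1.0]
finger_gap: 0.0684
```

```bash
python3 plan.py .608 .1645 .074 -9
```

```text
t [-0.21, -0.27, 3.75] dr [-0.1, -0.2, 0.0]
time 9.55 p [0.6096, 0.1614, 0.1115] yaw -9.0 tilt [0.0026, -0.0011, -1.0] F [0.1, 0.6, 1.0] gap 0.0684 q [-0.16, 0.57, -0.22, 1.75, 0.16, 0.84, -2.18]
```

Request:
drive_tool(
  translation=[
    [-0.1, -0.3, 1],
    [-0.1, -0.3, 2.5],
    [-0.1, -0.3, 3.6],
    [-0.1, -0.3, 3.7],
    [-0.1, -0.3, 3.7],
    [-0.1, -0.3, 3.7],
  ],
  dr=[
    [0, 0, 0],
    [0, 0, 0],
    [0, 0, 0],
    [0, 0, 0],
    [0, 0, 0],
    [0, 0, 0],
  ],
  gripper=[0.8, 0.8, 0.8, 0.8, 0.8, 0.8],
)

```text
time: 10.15
ee_pos: [0.6083, 0.1644, 0.073]
tcp_rot: [[0.988, -0.156, 0.0], [-0.156, -0.988, 0.0], [0.0, -0.0, -1.0]]
wrist_force: [0.2, 0.8, -0.3]
finger_gap: 0.0685
```

Request:
drive_tool(
  translation=[
    [0, 0, 0],
    [0, 0, 0],
    [0, 0, 0],
    [0, 0, 0],
    [0, 0, 0],
    [0, 0, 0],
  ],
  dr=[
    [0, 0, 0],
    [0, 0, 0],
    [0, 0, 0],
    [0, 0, 0],
    [0, 0, 0],
    [0, 0, 0],
  ],
  gripper=[0.65, 0.5, 0.3, 0.3, 0.3, 0.3],
)

```text
time: 10.75
ee_pos: [0.6087, 0.1646, 0.0738]
tcp_rot: [[0.988, -0.155, 0.002], [-0.155, -0.988, 0.0], [0.002, -0.001, -1.0]]
wrist_force: [-0.9, 0.3, 5.6]
finger_gap: 0.0487
```

Request:
drive_tool(
  translation=[
    [0, 0, -2],
    [0, 0, -5],
    [0, 0, -9],
    [0, 0, -12],
    [0, 0, -12],
    [0, 0, -12],
  ],
  dr=[
    [0, 0, 0],
    [0, 0, 0],
    [0, 0, 0],
    [0, 0, 0],
    [0, 0, 0],
    [0, 0, 0],
  ],
  gripper=[0.3, 0.3, 0.3, 0.3, 0.3, 0.3],
)

```text
time: 11.35
ee_pos: [0.6078, 0.1641, 0.1929]
tcp_rot: [[0.988, -0.156, 0.0], [-0.156, -0.988, -0.0], [0.0, 0.0, -1.0]]
wrist_force: [-0.2, -0.0, -0.5]
finger_gap: 0.0481
```

```bash
python3 plan.py .536 -.3529 .195 -7
```

```text
t [0.96, 52.19, -0.2] dr [0.0, -0.0, -2.0]
time 11.35 p [0.6078, 0.1641, 0.1929] yaw -9.0 tilt [0.0002, 0.0003, -1.0] F [-0.2, -0.0, -0.5] gap 0.0481 q [-0.15, 0.47, -0.24, 1.7, 0.13, 0.99, -2.16]
```

Request:
drive_tool(
  translation=[
    [0, 3, 0],
    [0.2, 7, 0],
    [0.4, 12, 0],
    [0.6, 17, 0],
    [0.7, 22, 0],
    [0.8, 27, 0],
    [0.9, 32, 0],
    [1, 37, 0],
    [1, 42, 0],
    [1, 46.5, 0],
    [1, 49.5, 0],
    [1, 51.5, 0],
  ],
  dr=[
    [0, 0, 0],
    [0, 0, 0],
    [0, 0, 0],
    [0, 0, 0],
    [0, 0, -1],
    [0, 0, -1],
    [0, 0, -2],
    [0, 0, -2],
    [0, 0, -2],
    [0, 0, -2],
    [0, 0, -2],
    [0, 0, -2],
  ],
  gripper=[0.3, 0.3, 0.3, 0.3, 0.3, 0.3, 0.3, 0.3, 0.3, 0.3, 0.3, 0.3],
)

```text
time: 12.55
ee_pos: [0.5349, -0.3492, 0.1902]
tcp_rot: [[0.992, -0.125, -0.005], [-0.125, -0.992, 0.001], [-0.005, 0.0, -1.0]]
wrist_force: [0.1, 0.3, -0.8]
finger_gap: 0.0485
```

Request:
drive_tool(
  translation=[
    [0, 0.5, 0],
    [0, 0.7, 2],
    [0, 0.7, 5],
    [0, 0.7, 7],
    [0, 0.7, 8],
    [0, 0.7, 8],
    [0, 0.7, 8],
    [0, 0.7, 8],
  ],
  dr=[
    [0, 0, 0],
    [0, 0, 0],
    [0, 0, 0],
    [0, 0, 0],
    [0, 0, 0],
    [0, 0, 0],
    [0, 0, 0],
    [0, 0, 0],
  ],
  gripper=[0.3, 0.3, 0.3, 0.3, 0.3, 0.3, 0.3, 0.3],
)

```text
time: 13.35
ee_pos: [0.5379, -0.353, 0.1142]
tcp_rot: [[0.993, -0.121, 0.002], [-0.121, -0.993, -0.001], [0.002, 0.001, -1.0]]
wrist_force: [0.3, -0.3, -0.6]
finger_gap: 0.0486
```

```bash
python3 plan.py .536 -.3529 .0925 -7
```

```text
t [-0.19, 0.01, 2.17] dr [0.1, -0.1, 0.1]
time 13.35 p [0.5379, -0.353, 0.1142] yaw -6.9 tilt [0.0022, 0.001, -1.0] F [0.3, -0.3, -0.6] gap 0.0486 q [0.58, 0.57, -0.09, 1.72, 0.07, 0.85, -1.23]
```

Request:
drive_tool(
  translation=[
    [-0.1, 0, 0.5],
    [-0.1, 0, 1.2],
    [-0.1, 0, 1.8],
    [-0.1, 0, 2.1],
    [-0.1, 0, 2.1],
    [-0.1, 0, 2.1],
  ],
  dr=[
    [0, 0, 0],
    [0, 0, 0],
    [0, 0, 0],
    [0, 0, 0],
    [0, 0, 0],
    [0, 0, 0],
  ],
  gripper=[0.3, 0.3, 0.3, 0.3, 0.3, 0.3],
)

```text
time: 13.95
ee_pos: [0.5358, -0.3527, 0.0918]
tcp_rot: [[0.993, -0.121, -0.0], [-0.121, -0.993, 0.0], [-0.0, -0.0, -1.0]]
wrist_force: [-1.0, 0.7, 1.4]
finger_gap: 0.0487
```

Request:
drive_tool(
  translation=[
    [0, 0, 0.1],
    [0, 0, 0.1],
    [0, 0, 0.1],
  ],
  dr=[
    [0, 0, 0],
    [0, 0, 0],
    [0, 0, 0],
  ],
  gripper=[0.3, 0.3, 0.3],
)

```text
time: 14.25
ee_pos: [0.5358, -0.3527, 0.0918]
tcp_rot: [[0.993, -0.121, -0.0], [-0.121, -0.993, 0.0], [-0.0, -0.0, -1.0]]
wrist_force: [-3.3, 1.7, 6.4]
finger_gap: 0.0488
```

Blue is in contact with the stack. I'll release, go up, and head to the tray by way of x≈0.55.

Request:
drive_tool(
  translation=[
    [0, 0, 0],
    [0, 0, 0],
    [0, 0, 0],
    [0, 0, 0],
    [0, 0, -2],
    [0, 0, -6],
    [0, 0, -11],
    [0, 0, -14],
    [0, 0, -14],
    [0, 0, -14],
  ],
  dr=[
    [0, 0, 0],
    [0, 0, 0],
    [0, 0, 0],
    [0, 0, 0],
    [0, 0, 0],
    [0, 0, 0],
    [0, 0, 0],
    [0, 0, 0],
    [0, 0, 0],
    [0, 0, 0],
  ],
  gripper=[0.7, 0.75, 0.75, 0.75, 0.75, 0.75, 0.75, 0.75, 0.75, 0.75],
)

```text
time: 15.25
ee_pos: [0.5361, -0.3528, 0.2316]
tcp_rot: [[0.993, -0.121, 0.001], [-0.121, -0.993, -0.001], [0.001, 0.001, -1.0]]
wrist_force: [-0.4, 0.3, -0.4]
finger_gap: 0.0639
```

```bash
python3 plan.py .55 0 .23 178.3 .5605 .359 .23 178.3
```

```text
t [-2.89, -35.19, 0.13] dr [-0.1, -0.1, 174.8]
t [-6.19, -70.96, 0.09] dr [-0.1, -0.1, 174.8]
time 15.25 p [0.5361, -0.3528, 0.2316] yaw -6.9 tilt [0.0013, 0.0008, -1.0] F [-0.4, 0.3, -0.4] gap 0.0639 q [0.59, 0.44, -0.1, 1.64, 0.05, 1.06, -1.22]
```

Request:
drive_tool(
  translation=[
    [0, -3, 0],
    [-0.5, -7, 0],
    [-1, -12, 0],
    [-1.4, -17, 0],
    [-1.8, -22, 0],
    [-2.3, -27, 0],
    [-2.7, -32, 0],
    [-3.2, -37, 0],
    [-3.6, -42, 0],
    [-4, -47, 0],
    [-4.5, -52, 0],
    [-5, -57, 0],
  ],
  dr=[
    [0, 0, 0],
    [0, 0, 0],
    [0, 0, 0],
    [0, 0, -1],
    [0, 0, -2],
    [0, 0, -3],
    [0, 0, -4],
    [0, 0, -5],
    [0, 0, -5.2],
    [0, 0, -5.2],
    [0, 0, -5.2],
    [0, 0, -5.2],
  ],
  gripper=[1, 1, 1, 1, 1, 1, 1, 1, 1, 1, 1, 1],
)

```text
time: 16.45
ee_pos: [0.554, 0.2185, 0.2288]
tcp_rot: [[1.0, -0.03, -0.003], [-0.03, -1.0, -0.001], [-0.003, 0.002, -1.0]]
wrist_force: [0.6, -0.3, 0.3]
finger_gap: 0.0852
```

```bash
python3 plan.py .56 .3593 .23 -1.7
```

```text
t [0.17, -14.09, -0.15] dr [0.1, 0.2, -0.0]
time 16.45 p [0.554, 0.2185, 0.2288] yaw -1.7 tilt [-0.0033, 0.0016, -1.0] F [0.6, -0.3, 0.3] gap 0.0852 q [-0.18, 0.39, -0.35, 1.75, 0.15, 1.04, -2.18]
```

Request:
drive_tool(
  translation=[
    [0, -4, 0],
    [0, -8, 0],
    [0, -11, 0],
    [0, -13, 0],
    [0, -14, 0],
    [0, -14, 0],
    [0, -14, 0],
    [0, -14, 0],
    [0, -14, 0],
  ],
  dr=[
    [0, 0, 0],
    [0, 0, 0],
    [0, 0, 0],
    [0, 0, 0],
    [0, 0, 0],
    [0, 0, 0],
    [0, 0, 0],
    [0, 0, 0],
    [0, 0, 0],
  ],
  gripper=[1, 1, 1, 1, 1, 1, 1, 1, 1],
)

```text
time: 17.35
ee_pos: [0.5601, 0.3552, 0.231]
tcp_rot: [[0.999, -0.033, 0.0], [-0.033, -0.999, -0.001], [0.0, 0.001, -1.0]]
wrist_force: [-0.0, 0.7, -0.7]
finger_gap: 0.0855
```

```bash
python3 plan.py .56 .3593 .119 -1.7
```

```text
t [-0.03, -0.42, 11.2] dr [0.1, -0.0, -0.2]
time 17.35 p [0.5601, 0.3552, 0.231] yaw -1.9 tilt [0.0004, 0.001, -1.0] F [-0.0, 0.7, -0.7] gap 0.0855 q [-0.37, 0.5, -0.37, 1.57, 0.19, 1.11, -2.38]
```

Request:
drive_tool(
  translation=[
    [0, -0.3, 2],
    [0, -0.3, 5],
    [0, -0.3, 8],
    [0, -0.3, 10],
    [0, -0.3, 11],
    [0, -0.3, 11],
    [0, -0.3, 11],
    [0, -0.3, 11],
    [0, -0.3, 11],
  ],
  dr=[
    [0, 0, 0],
    [0, 0, 0],
    [0, 0, 0],
    [0, 0, 0],
    [0, 0, 0],
    [0, 0, 0],
    [0, 0, 0],
    [0, 0, 0],
    [0, 0, 0],
  ],
  gripper=[1, 1, 1, 1, 1, 1, 1, 1, 1],
)

```text
time: 18.25
ee_pos: [0.5602, 0.3604, 0.1223]
tcp_rot: [[1.0, -0.031, 0.002], [-0.031, -1.0, 0.001], [0.002, -0.001, -1.0]]
wrist_force: [-0.4, -0.3, 0.3]
finger_gap: 0.0855
```

```bash
python3 plan.py .56 .3593 .119 -1.7; python3 - <<'E'
from h import *
f=grab("scene",3)
x0,y0,x1,y1=270,70,400,190
cv2.imwrite("pics/c3.png",cv2.resize(f["frame"][y0:y1,x0:x1],None,fx=5,fy=5,interpolation=cv2.INTER_CUBIC))
E
```

```text
t [-0.02, 0.11, 0.33] dr [-0.1, -0.1, -0.1]
time 18.25 p [0.5602, 0.3604, 0.1223] yaw -1.8 tilt [0.002, -0.0012, -1.0] F [-0.4, -0.3, 0.3] gap 0.0855 q [-0.39, 0.62, -0.34, 1.65, 0.25, 0.92, -2.43]
```

View pics/c3.png

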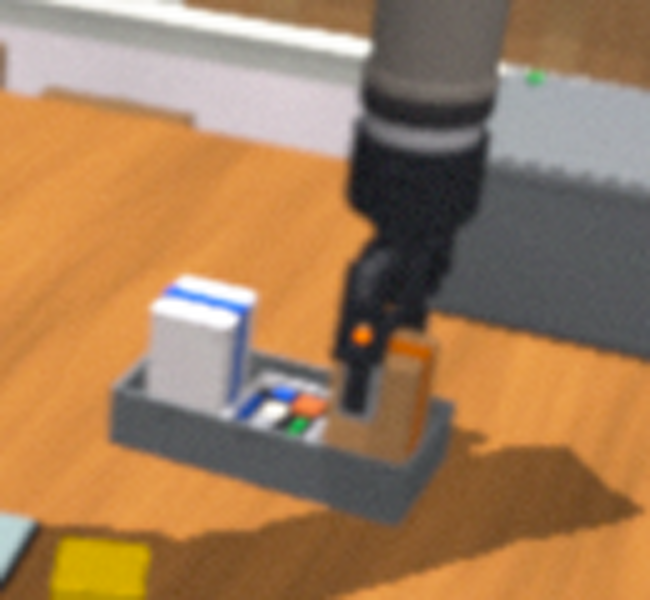

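The fingers straddle the brown carton above the walls, with the finger at crop (360,380). Closing.

Request:
drive_tool(
  translation=[
    [0, 0, 0.1],
    [0, 0, 0.1],
    [0, 0, 0.1],
    [0, 0, 0.1],
    [0, 0, 0.1],
    [0, 0, 0.1],
    [0, 0, 0.1],
    [0, 0, 0.1],
  ],
  dr=[
    [0, 0, 0],
    [0, 0, 0],
    [0, 0, 0],
    [0, 0, 0],
    [0, 0, 0],
    [0, 0, 0],
    [0, 0, 0],
    [0, 0, 0],
  ],
  gripper=[0.8, 0.65, 0.5, 0.4, 0.3, 0.3, 0.3, 0.3],
)

```text
time: 19.1
ee_pos: [0.5597, 0.3603, 0.1201]
tcp_rot: [[1.0, -0.03, 0.001], [-0.03, -1.0, 0.0], [0.001, -0.0, -1.0]]
wrist_force: [0.1, 0.3, 2.9]
finger_gap: 0.0496
```

```bash
python3 plan.py .572 -.003 .24 -1.7
```

```text
t [2.33, 36.27, -12.0] dr [-0.0, -0.0, -0.0]
time 19.1 p [0.5597, 0.3603, 0.1201] yaw -1.7 tilt [0.0006, -0.0005, -1.0] F [0.1, 0.3, 2.9] gap 0.0496 q [-0.39, 0.62, -0.34, 1.65, 0.25, 0.91, -2.43]
```

Request:
drive_tool(
  translation=[
    [0, 0, -1],
    [0, 0, -3],
    [0, 0, -5.5],
    [0, 0, -8],
    [0, 0, -10],
    [0, 0, -11.5],
    [0, 0, -12],
    [0, 0, -12],
    [0, 0, -12],
  ],
  dr=[
    [0, 0, 0],
    [0, 0, 0],
    [0, 0, 0],
    [0, 0, 0],
    [0, 0, 0],
    [0, 0, 0],
    [0, 0, 0],
    [0, 0, 0],
    [0, 0, 0],
  ],
  gripper=[0.3, 0.3, 0.3, 0.3, 0.3, 0.3, 0.3, 0.3, 0.3],
)

```text
time: 20.0
ee_pos: [0.559, 0.3595, 0.2386]
tcp_rot: [[1.0, -0.03, -0.002], [-0.03, -1.0, -0.002], [-0.002, 0.002, -1.0]]
wrist_force: [-0.3, 0.5, -2.1]
finger_gap: 0.0494
```

Request:
drive_tool(
  translation=[
    [0.2, 2, 0],
    [0.4, 5, 0],
    [0.6, 9, 0],
    [0.9, 13.5, 0],
    [1.2, 18, 0],
    [1.5, 22.5, 0],
    [1.7, 27, 0],
    [2, 31, 0],
    [2.2, 34, 0],
    [2.3, 36, 0],
    [2.3, 36.3, 0],
    [2.3, 36.3, 0],
  ],
  dr=[
    [0, 0, 0],
    [0, 0, 0],
    [0, 0, 0],
    [0, 0, 0],
    [0, 0, 0],
    [0, 0, 0],
    [0, 0, 0],
    [0, 0, 0],
    [0, 0, 0],
    [0, 0, 0],
    [0, 0, 0],
    [0, 0, 0],
  ],
  gripper=[0.3, 0.3, 0.3, 0.3, 0.3, 0.3, 0.3, 0.3, 0.3, 0.3, 0.3, 0.3],
)

```text
time: 21.2
ee_pos: [0.5708, -0.0044, 0.2393]
tcp_rot: [[0.999, -0.032, -0.001], [-0.032, -0.999, 0.0], [-0.001, 0.0, -1.0]]
wrist_force: [-0.5, 0.1, -0.9]
finger_gap: 0.0497
```

Request:
drive_tool(
  translation=[
    [0, 0, 1],
    [0, 0, 3],
    [0, 0, 6],
    [0, 0, 8.5],
    [0, 0, 10],
    [0, 0, 10.5],
    [0, 0, 10.5],
    [0, 0, 10.5],
    [0, 0, 10.5],
  ],
  dr=[
    [0, 0, 0],
    [0, 0, 0],
    [0, 0, 0],
    [0, 0, 0],
    [0, 0, 0],
    [0, 0, 0],
    [0, 0, 0],
    [0, 0, 0],
    [0, 0, 0],
  ],
  gripper=[0.3, 0.3, 0.3, 0.3, 0.3, 0.3, 0.3, 0.3, 0.3],
)

```text
time: 22.1
ee_pos: [0.5724, -0.0034, 0.1362]
tcp_rot: [[1.0, -0.03, 0.003], [-0.03, -1.0, -0.0], [0.003, -0.0, -1.0]]
wrist_force: [-0.0, 0.6, -1.0]
finger_gap: 0.0493
```

```bash
python3 plan.py .572 -.003 .1195 -1.7; python3 - <<'E'
from h import *
f=grab("scene",4)
x0,y0,x1,y1=220,130,350,260
cv2.imwrite("pics/c4.png",cv2.resize(f["frame"][y0:y1,x0:x1],None,fx=4,fy=4,interpolation=cv2.INTER_CUBIC))
E
```

```text
t [-0.05, -0.04, 1.67] dr [-0.0, -0.1, -0.0]
time 22.1 p [0.5724, -0.0034, 0.1362] yaw -1.7 tilt [0.0026, -0.0, -1.0] F [-0.0, 0.6, -1.0] gap 0.0493 q [0.13, 0.45, -0.25, 1.88, 0.15, 0.83, -1.8]
```

View pics/c4.png

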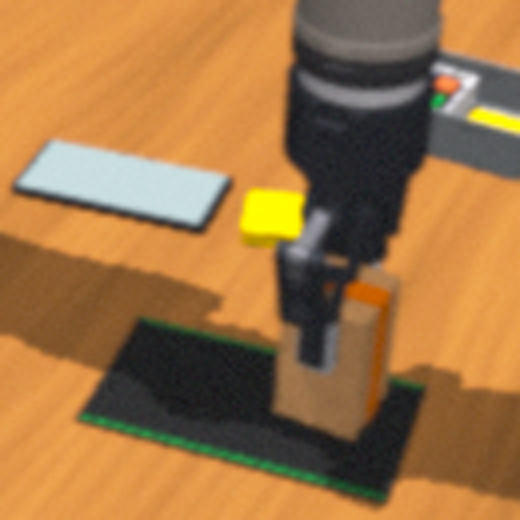

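The carton is held upright above the mat's right end (crop 330,380). Lowering.

Request:
drive_tool(
  translation=[
    [0, 0, 0.5],
    [0, 0, 1.0],
    [0, 0, 1.4],
    [0, 0, 1.6],
    [0, 0, 1.6],
    [0, 0, 1.6],
    [0, 0, 1.6],
  ],
  dr=[
    [0, 0, 0],
    [0, 0, 0],
    [0, 0, 0],
    [0, 0, 0],
    [0, 0, 0],
    [0, 0, 0],
    [0, 0, 0],
  ],
  gripper=[0.3, 0.3, 0.3, 0.3, 0.3, 0.3, 0.3],
)

```text
time: 22.85
ee_pos: [0.5712, -0.0036, 0.1191]
tcp_rot: [[1.0, -0.031, -0.001], [-0.031, -1.0, -0.0], [-0.001, 0.0, -1.0]]
wrist_force: [-2.3, -0.5, 5.2]
finger_gap: 0.0493
```

Request:
drive_tool(
  translation=[
    [0, 0, 0],
    [0, 0, 0],
    [0, 0, 0],
    [0, 0, 0],
    [0, 0, -1],
    [0, 0, -4],
    [0, 0, -8],
    [0, 0, -11],
    [0, 0, -12],
    [0, 0, -12],
  ],
  dr=[
    [0, 0, 0],
    [0, 0, 0],
    [0, 0, 0],
    [0, 0, 0],
    [0, 0, 0],
    [0, 0, 0],
    [0, 0, 0],
    [0, 0, 0],
    [0, 0, 0],
    [0, 0, 0],
  ],
  gripper=[0.7, 0.9, 1, 1, 1, 1, 1, 1, 1, 1],
)

```text
time: 23.85
ee_pos: [0.5724, -0.0035, 0.2409]
tcp_rot: [[1.0, -0.031, 0.004], [-0.031, -1.0, -0.0], [0.004, 0.0, -1.0]]
wrist_force: [0.2, 0.3, -0.3]
finger_gap: 0.0855
```

```bash
python3 plan.py .4443 .3622 .24 -1.7
```

```text
t [-13.92, -36.16, 0.03] dr [0.0, -0.2, -0.0]
time 23.85 p [0.5724, -0.0035, 0.2409] yaw -1.7 tilt [0.0041, 0.0001, -1.0] F [0.2, 0.3, -0.3] gap 0.0855 q [0.15, 0.32, -0.27, 1.8, 0.1, 1.03, -1.76]
```

Request:
drive_tool(
  translation=[
    [-1, -3, 0],
    [-2.5, -7, 0],
    [-4.2, -11, 0],
    [-6, -15.5, 0],
    [-7.7, -20, 0],
    [-9.4, -24.5, 0],
    [-11, -29, 0],
    [-12.5, -32.5, 0],
    [-13.5, -35, 0],
    [-13.9, -36.1, 0],
    [-13.9, -36.1, 0],
    [-13.9, -36.1, 0],
  ],
  dr=[
    [0, 0, 0],
    [0, 0, 0],
    [0, 0, 0],
    [0, 0, 0],
    [0, 0, 0],
    [0, 0, 0],
    [0, 0, 0],
    [0, 0, 0],
    [0, 0, 0],
    [0, 0, 0],
    [0, 0, 0],
    [0, 0, 0],
  ],
  gripper=[1, 1, 1, 1, 1, 1, 1, 1, 1, 1, 1, 1],
)

```text
time: 25.05
ee_pos: [0.4443, 0.3595, 0.2378]
tcp_rot: [[0.999, -0.032, -0.001], [-0.032, -0.999, -0.003], [-0.001, 0.003, -1.0]]
wrist_force: [0.7, -0.5, 0.7]
finger_gap: 0.0854
```

```bash
python3 plan.py .4443 .3622 .1205 -1.7
```

```text
t [0.01, -0.3, 11.73] dr [0.1, 0.0, -0.2]
time 25.05 p [0.4443, 0.3595, 0.2378] yaw -1.9 tilt [-0.0008, 0.0026, -1.0] F [0.7, -0.5, 0.7] gap 0.0854 q [-0.39, 0.35, -0.45, 1.79, 0.17, 1.04, -2.51]
```

Request:
drive_tool(
  translation=[
    [0, -0.2, 2],
    [0, -0.2, 5],
    [0, -0.2, 8],
    [0, -0.2, 10.5],
    [0, -0.2, 11.5],
    [0, -0.2, 11.7],
    [0, -0.2, 11.7],
    [0, -0.2, 11.7],
    [0, -0.2, 11.7],
    [0, -0.2, 11.7],
  ],
  dr=[
    [0, 0, 0],
    [0, 0, 0],
    [0, 0, 0],
    [0, 0, 0],
    [0, 0, 0],
    [0, 0, 0],
    [0, 0, 0],
    [0, 0, 0],
    [0, 0, 0],
    [0, 0, 0],
  ],
  gripper=[1, 1, 1, 1, 1, 1, 1, 1, 1, 1],
)

```text
time: 26.05
ee_pos: [0.444, 0.3639, 0.1228]
tcp_rot: [[1.0, -0.031, 0.001], [-0.031, -1.0, 0.001], [0.001, -0.001, -1.0]]
wrist_force: [0.1, 0.5, -0.6]
finger_gap: 0.0859
```

Request:
drive_tool(
  translation=[
    [0, 0, 0],
    [0, 0, 0],
    [0, 0, 0],
    [0, 0, 0],
    [0, 0, 0],
    [0, 0, 0],
    [0, 0, 0],
    [0, 0, 0],
  ],
  dr=[
    [0, 0, 0],
    [0, 0, 0],
    [0, 0, 0],
    [0, 0, 0],
    [0, 0, 0],
    [0, 0, 0],
    [0, 0, 0],
    [0, 0, 0],
  ],
  gripper=[0.8, 0.65, 0.5, 0.4, 0.3, 0.3, 0.3, 0.3],
)

```text
time: 26.85
ee_pos: [0.4438, 0.3637, 0.1222]
tcp_rot: [[1.0, -0.031, 0.001], [-0.031, -1.0, 0.0], [0.001, -0.0, -1.0]]
wrist_force: [-0.5, -0.8, 4.9]
finger_gap: 0.0496
```

```bash
python3 plan.py .4825 -.0143 .24 -1.7;python3 - <<'E'
from h import *
f=grab("scene",5)
x0,y0,x1,y1=230,70,400,250
cv2.imwrite("pics/c5.png",cv2.resize(f["frame"][y0:y1,x0:x1],None,fx=3,fy=3,interpolation=cv2.INTER_CUBIC))
E
```

```text
t [5.02, 37.66, -11.79] dr [-0.0, -0.0, -0.0]
time 26.85 p [0.4438, 0.3637, 0.1222] yaw -1.7 tilt [0.0006, -0.0002, -1.0] F [-0.5, -0.8, 4.9] gap 0.0496 q [-0.44, 0.49, -0.41, 1.88, 0.26, 0.82, -2.59]
```

View pics/c5.png

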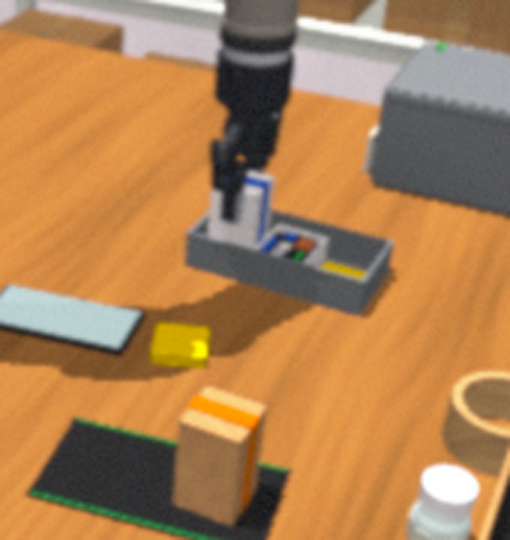

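Request:
drive_tool(
  translation=[
    [0, 0, -1],
    [0, 0, -3],
    [0, 0, -5.5],
    [0, 0, -8],
    [0, 0, -10],
    [0, 0, -11.5],
    [0, 0, -12],
    [0, 0, -12],
    [0, 0, -12],
  ],
  dr=[
    [0, 0, 0],
    [0, 0, 0],
    [0, 0, 0],
    [0, 0, 0],
    [0, 0, 0],
    [0, 0, 0],
    [0, 0, 0],
    [0, 0, 0],
    [0, 0, 0],
  ],
  gripper=[0.3, 0.3, 0.3, 0.3, 0.3, 0.3, 0.3, 0.3, 0.3],
)

```text
time: 27.8
ee_pos: [0.4431, 0.363, 0.2407]
tcp_rot: [[1.0, -0.03, -0.002], [-0.03, -1.0, -0.002], [-0.002, 0.002, -1.0]]
wrist_force: [-0.3, 0.3, -2.9]
finger_gap: 0.049
```

Request:
drive_tool(
  translation=[
    [0.2, 2, 0],
    [0.6, 5, 0],
    [1.1, 9, 0],
    [1.7, 13.5, 0],
    [2.3, 18, 0],
    [2.9, 22.5, 0],
    [3.5, 27, 0],
    [4.1, 31.5, 0],
    [4.6, 35, 0],
    [4.9, 37, 0],
    [5, 37.7, 0],
    [5, 37.7, 0],
  ],
  dr=[
    [0, 0, 0],
    [0, 0, 0],
    [0, 0, 0],
    [0, 0, 0],
    [0, 0, 0],
    [0, 0, 0],
    [0, 0, 0],
    [0, 0, 0],
    [0, 0, 0],
    [0, 0, 0],
    [0, 0, 0],
    [0, 0, 0],
  ],
  gripper=[0.3, 0.3, 0.3, 0.3, 0.3, 0.3, 0.3, 0.3, 0.3, 0.3, 0.3, 0.3],
)

```text
time: 29.0
ee_pos: [0.4817, -0.0153, 0.2411]
tcp_rot: [[0.999, -0.032, -0.002], [-0.032, -0.999, 0.0], [-0.002, -0.0, -1.0]]
wrist_force: [0.4, 0.6, -2.3]
finger_gap: 0.0494
```

Request:
drive_tool(
  translation=[
    [0, 0, 1],
    [0, 0, 3],
    [0, 0, 6],
    [0, 0, 8.5],
    [0, 0, 10],
    [0, 0, 10.5],
    [0, 0, 10.5],
    [0, 0, 10.5],
    [0, 0, 10.5],
  ],
  dr=[
    [0, 0, 0],
    [0, 0, 0],
    [0, 0, 0],
    [0, 0, 0],
    [0, 0, 0],
    [0, 0, 0],
    [0, 0, 0],
    [0, 0, 0],
    [0, 0, 0],
  ],
  gripper=[0.3, 0.3, 0.3, 0.3, 0.3, 0.3, 0.3, 0.3, 0.3],
)

```text
time: 29.9
ee_pos: [0.4829, -0.0144, 0.1378]
tcp_rot: [[1.0, -0.03, 0.002], [-0.03, -1.0, 0.0], [0.002, -0.0, -1.0]]
wrist_force: [-0.1, -1.0, -2.1]
finger_gap: 0.0493
```

```bash
python3 plan.py .4825 -.0143 .121 -1.7;python3 - <<'E'
from h import *
f=grab("scene",6)
x0,y0,x1,y1=220,130,350,260
cv2.imwrite("pics/c6.png",cv2.resize(f["frame"][y0:y1,x0:x1],None,fx=4,fy=4,interpolation=cv2.INTER_CUBIC))
E
```

```text
t [-0.04, -0.01, 1.68] dr [-0.0, -0.1, -0.0]
time 29.9 p [0.4829, -0.0144, 0.1378] yaw -1.7 tilt [0.0022, -0.0001, -1.0] F [-0.1, -1.0, -2.1] gap 0.0493 q [0.14, 0.31, -0.23, 2.09, 0.1, 0.75, -1.76]
```

View pics/c6.png

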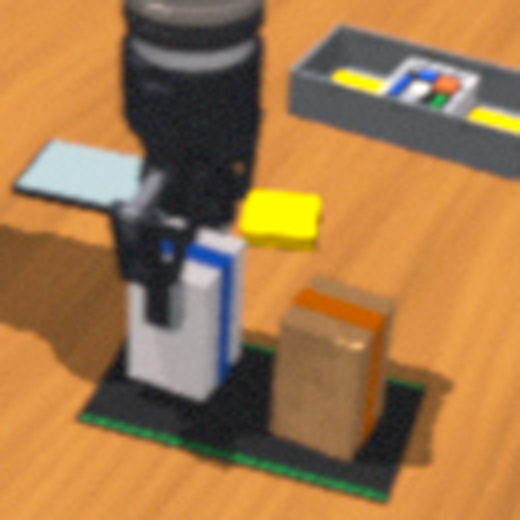

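The white carton hangs over the left half of the mat and brown stands at the right, with the module free in the tray. I'll lower and release, then turn while moving to the module.

Request:
drive_tool(
  translation=[
    [0, 0, 0.5],
    [0, 0, 1.0],
    [0, 0, 1.4],
    [0, 0, 1.6],
    [0, 0, 1.6],
    [0, 0, 1.6],
    [0, 0, 1.6],
  ],
  dr=[
    [0, 0, 0],
    [0, 0, 0],
    [0, 0, 0],
    [0, 0, 0],
    [0, 0, 0],
    [0, 0, 0],
    [0, 0, 0],
  ],
  gripper=[0.3, 0.3, 0.3, 0.3, 0.3, 0.3, 0.3],
)

```text
time: 30.65
ee_pos: [0.4818, -0.0149, 0.1212]
tcp_rot: [[1.0, -0.031, -0.001], [-0.031, -1.0, -0.0], [-0.001, 0.0, -1.0]]
wrist_force: [-3.2, -0.1, 6.0]
finger_gap: 0.0493
```

Request:
drive_tool(
  translation=[
    [0, 0, 0],
    [0, 0, 0],
    [0, 0, 0],
    [0, 0, 0],
    [0, 0, -1],
    [0, 0, -4],
    [0, 0, -8],
    [0, 0, -11],
    [0, 0, -12],
    [0, 0, -12],
  ],
  dr=[
    [0, 0, 0],
    [0, 0, 0],
    [0, 0, 0],
    [0, 0, 0],
    [0, 0, 0],
    [0, 0, 0],
    [0, 0, 0],
    [0, 0, 0],
    [0, 0, 0],
    [0, 0, 0],
  ],
  gripper=[0.7, 0.9, 1, 1, 1, 1, 1, 1, 1, 1],
)

```text
time: 31.65
ee_pos: [0.483, -0.0148, 0.2428]
tcp_rot: [[1.0, -0.031, 0.004], [-0.031, -1.0, -0.0], [0.004, 0.0, -1.0]]
wrist_force: [0.1, 0.2, -0.8]
finger_gap: 0.0857
```

```bash
python3 - <<'E'
from h import *
f=grab("top",7); g=grab("scene",7)
for n,ff,b in(("t",f,(75,125,145,225)),("s",g,(285,115,370,180)),("m",f,(215,120,290,220))):
    x0,y0,x1,y1=b; k=min(800//(x1-x0),600//(y1-y0)); cv2.imwrite(f"pics/c7_{n}.png",cv2.resize(ff["frame"][y0:y1,x0:x1],None,fx=k,fy=k,interpolation=cv2.INTER_CUBIC)); print(n,b,k)
E
```

```text
t (75, 125, 145, 225) 6
s (285, 115, 370, 180) 9
m (215, 120, 290, 220) 6
```

View pics/c7_t.png

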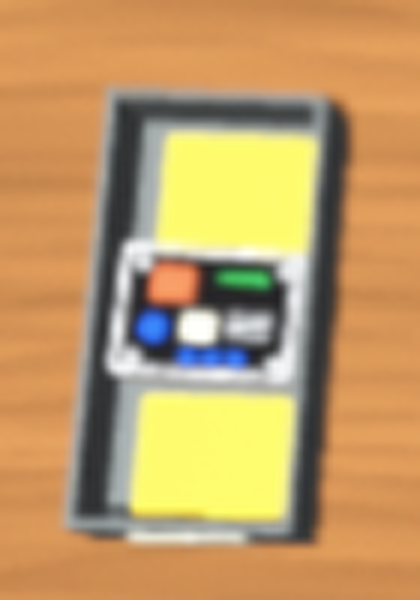

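View pics/c7_s.png

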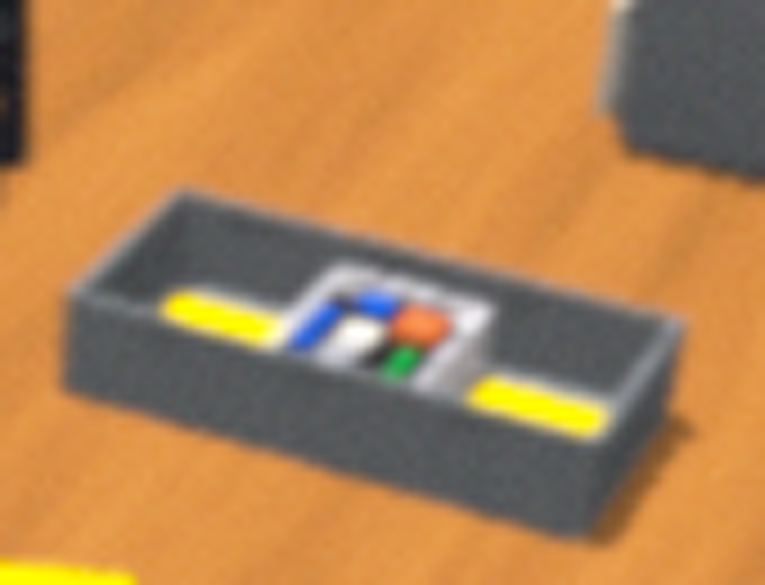

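View pics/scene7.png

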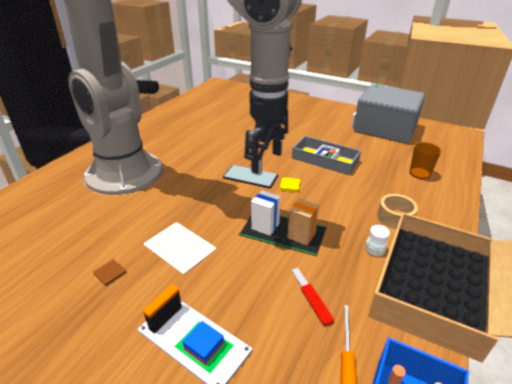

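```bash
python3 - <<'E'
from h import *
f=load("top7"); g=load("scene7")
u=lambda q:(np.array(q,float)+.5)/6-.5+[75,125]
us=lambda q:(np.array(q,float)+.5)/9-.5+[285,115]
P=onz(f,u([(125,238),(308,255),(292,383),(107,370)]),.03);print((P*1000).round(1).tolist(),rect(P))
print("S back corners",(onz(g,us([(340,262),(495,308)]),.03)*1000).round(1).tolist())
print("tray T",(onz(f,u([(330,93),(294,537),(66,530),(108,88)]),.04)*1000).round(1).tolist(), rect(onz(f,u([(330,93),(294,537),(66,530),(108,88)]),.04)))
for c in blobs(f,(105,150,80),(125,255,255),60,(350,135,405,190))[0]: print("blue",rect(onz(f,c,.038)))
print(rect(onz(f,u([(165,132),(320,135),(306,248),(157,245)]),.004)),rect(onz(f,u([(140,390),(297,397),(290,520),(130,515)]),.004)))
E
python3 plan.py .498 .356 .243 88.3
```

```text
[[534.0, 394.3, 30.0], [526.5, 315.9, 30.0], [470.0, 320.0, 30.0], [475.9, 398.4, 30.0]] (array([502. , 357.2]), array([78.8, 58.3]), 85.7)
S back corners [[473.7, 401.3, 30.0], [533.1, 396.1, 30.0]]
tray T [[596.2, 306.8, 40.0], [402.1, 312.9, 40.0], [405.6, 407.2, 40.0], [598.1, 401.6, 40.0]] (array([500.6, 357.3]), array([ 94.9, 194.1]), 88.2)
blue (array([ 535.3, -350.3]), array([49. , 50.3]), 86.3)
(array([562.8, 355.6]), array([68.4, 52.1]), 89.0) (array([443.3, 359.6]), array([69.8, 55.3]), 87.9)
t [0.53, -37.12, -0.31] dr [-0.1, 0.1, -90.0]
time 31.75 p [0.4814, -0.0149, 0.24] yaw -1.7 tilt [-0.0016, 0.0003, -1.0] F [0.7, -1.2, -0.6] gap 0.0859 q [0.16, 0.17, -0.25, 2.0, 0.05, 0.98, -1.71]
```

View pics/c7_m.png

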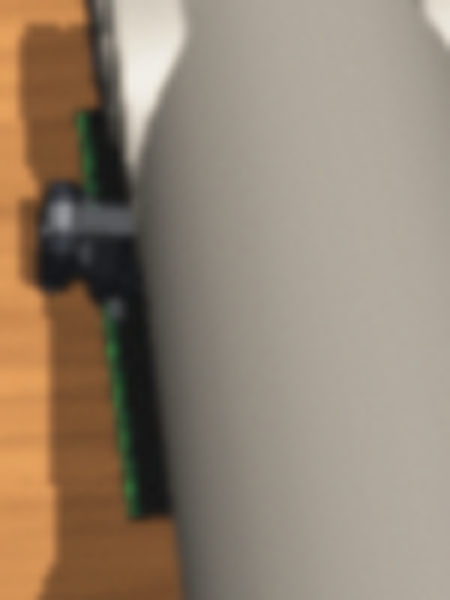

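Request:
drive_tool(
  translation=[
    [0.1, -3, 0],
    [0.2, -7, 0],
    [0.3, -11.5, 0],
    [0.4, -16, 0],
    [0.5, -20.5, 0],
    [0.6, -25, 0],
    [0.7, -29, 0],
    [0.8, -32.5, 0],
    [0.9, -35, 0],
    [0.9, -36.8, 0],
    [0.9, -37.3, 0],
    [0.9, -37.3, 0],
  ],
  dr=[
    [0, 0, -5],
    [0, 0, -13],
    [0, 0, -21],
    [0, 0, -29],
    [0, 0, -37],
    [0, 0, -45],
    [0, 0, -53],
    [0, 0, -61],
    [0, 0, -69],
    [0, 0, -77],
    [0, 0, -84],
    [0, 0, -87.4],
  ],
  gripper=[1, 1, 1, 1, 1, 1, 1, 1, 1, 1, 1, 1],
)

```text
time: 32.95
ee_pos: [0.501, 0.3587, 0.2383]
tcp_rot: [[0.07, 0.998, -0.004], [0.998, -0.07, -0.001], [-0.001, -0.004, -1.0]]
wrist_force: [0.4, -0.5, 0.0]
finger_gap: 0.0855
```

Request:
drive_tool(
  translation=[
    [0, 0, 2],
    [0, 0, 5],
    [0, 0, 8],
    [0, 0, 10],
    [0, 0, 11],
    [0, 0, 11],
    [0, 0, 11],
  ],
  dr=[
    [0, 0, 0],
    [0, 0, 0],
    [0, 0, 0],
    [0, 0, 0],
    [0, 0, 0],
    [0, 0, 0],
    [0, 0, 0],
  ],
  gripper=[1, 1, 1, 1, 1, 1, 1],
)

```text
time: 33.65
ee_pos: [0.5024, 0.358, 0.1309]
tcp_rot: [[0.076, 0.997, -0.0], [0.997, -0.076, 0.0], [0.0, -0.0, -1.0]]
wrist_force: [0.1, 0.4, 0.0]
finger_gap: 0.0854
```

```bash
python3 plan.py .502 .3575 .079 85.7;python3 - <<'E'
from h import *
f=grab("scene",8)
x0,y0,x1,y1=270,70,400,190
cv2.imwrite("pics/c8.png",cv2.resize(f["frame"][y0:y1,x0:x1],None,fx=5,fy=5,interpolation=cv2.INTER_CUBIC))
E
```

```text
t [-0.06, -0.04, 5.19] dr [-0.0, -0.0, -0.0]
time 33.65 p [0.5024, 0.358, 0.1309] yaw 85.7 tilt [0.0002, -0.0003, -1.0] F [0.1, 0.4, 0.0] gap 0.0854 q [-0.24, 0.58, -0.6, 1.76, 0.4, 0.92, -1.09]
```

View pics/c8.png

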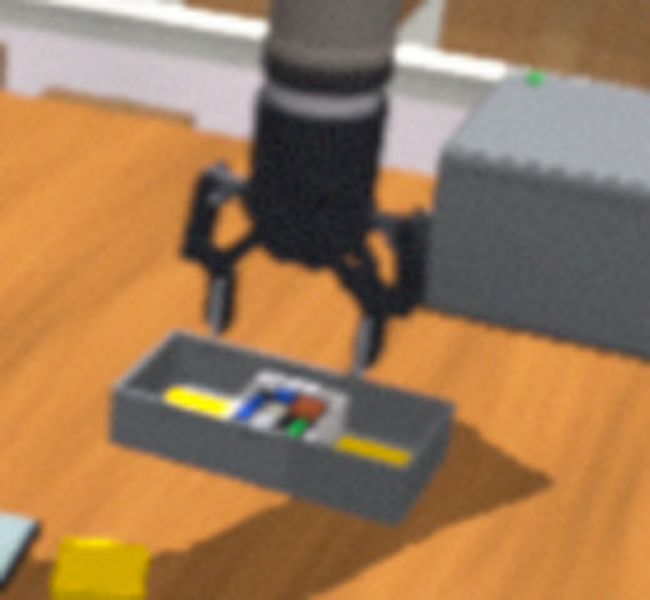

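The gripper is centred over the module with a finger on either side of it (crop 220,310 and 370,350). Going down to grip.

Request:
drive_tool(
  translation=[
    [0, 0, 1.5],
    [0, 0, 3],
    [0, 0, 4.3],
    [0, 0, 5],
    [0, 0, 5.1],
    [0, 0, 5.1],
    [0, 0, 5.1],
  ],
  dr=[
    [0, 0, 0],
    [0, 0, 0],
    [0, 0, 0],
    [0, 0, 0],
    [0, 0, 0],
    [0, 0, 0],
    [0, 0, 0],
  ],
  gripper=[1, 1, 1, 1, 1, 1, 1],
)

```text
time: 34.4
ee_pos: [0.5027, 0.3581, 0.0803]
tcp_rot: [[0.076, 0.997, 0.001], [0.997, -0.076, 0.001], [0.001, 0.001, -1.0]]
wrist_force: [0.8, -0.2, 0.7]
finger_gap: 0.0855
```

Request:
drive_tool(
  translation=[
    [0, 0, 0],
    [0, 0, 0],
    [0, 0, 0],
    [0, 0, 0],
    [0, 0, 0],
    [0, 0, 0],
    [0, 0, 0],
  ],
  dr=[
    [0, 0, 0],
    [0, 0, 0],
    [0, 0, 0],
    [0, 0, 0],
    [0, 0, 0],
    [0, 0, 0],
    [0, 0, 0],
  ],
  gripper=[0.85, 0.75, 0.65, 0.55, 0.4, 0.4, 0.4],
)

```text
time: 35.1
ee_pos: [0.5027, 0.358, 0.0806]
tcp_rot: [[0.076, 0.997, 0.001], [0.997, -0.076, 0.0], [0.0, 0.001, -1.0]]
wrist_force: [-0.8, -0.7, 5.7]
finger_gap: 0.0548
```

Request:
drive_tool(
  translation=[
    [0, 0, -1],
    [0, 0, -3],
    [0, 0, -6],
    [0, 0, -9],
    [0, 0, -12],
    [0, 0, -14],
    [0, 0, -15],
    [0, 0, -15],
  ],
  dr=[
    [0, 0, 0],
    [0, 0, 0],
    [0, 0, 0],
    [0, 0, 0],
    [0, 0, 0],
    [0, 0, 0],
    [0, 0, 0],
    [0, 0, 0],
  ],
  gripper=[0.4, 0.4, 0.4, 0.4, 0.4, 0.4, 0.4, 0.4],
)

```text
time: 35.9
ee_pos: [0.5028, 0.3581, 0.2311]
tcp_rot: [[0.076, 0.997, 0.002], [0.997, -0.076, 0.001], [0.001, 0.002, -1.0]]
wrist_force: [-0.8, 0.2, -1.9]
finger_gap: 0.055
```

```bash
python3 plan.py .55 0 .23 40 .536 -.3529 .23 -7;python3 - <<'E'
from h import *
f=grab("scene",9); g=grab("top",9)
x0,y0,x1,y1=250,30,400,180
cv2.imwrite("pics/c9.png",cv2.resize(f["frame"][y0:y1,x0:x1],None,fx=4,fy=4,interpolation=cv2.INTER_CUBIC))
E
```

```text
t [-35.35, 7.42, 0.08] dr [0.1, -0.1, 45.6]
t [-70.64, 8.71, 0.04] dr [0.0, -0.2, 92.6]
time 35.9 p [0.5028, 0.3581, 0.2311] yaw 85.6 tilt [0.0013, 0.002, -1.0] F [-0.8, 0.2, -1.9] gap 0.055 q [-0.2, 0.47, -0.65, 1.69, 0.31, 1.09, -1.02]
```

View pics/c9.png

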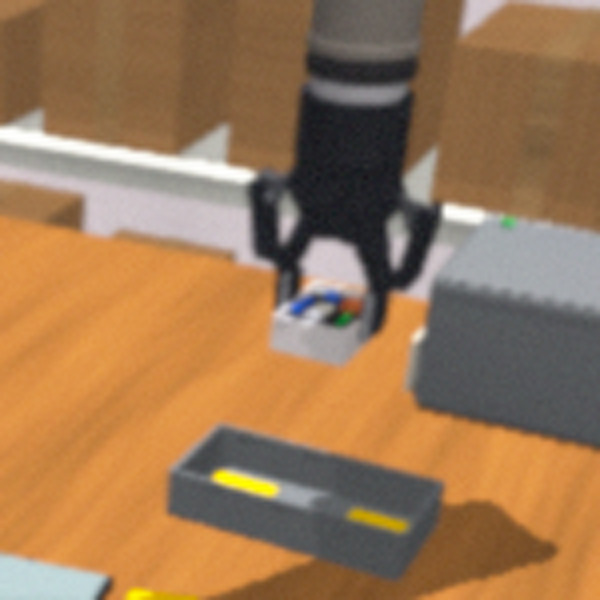

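The module is held level clear of the tray. Carrying it to the jig.

Request:
drive_tool(
  translation=[
    [-2, 0.2, 0],
    [-5, 0.5, 0],
    [-9, 1, 0],
    [-14, 1.7, 0],
    [-19, 2.3, 0],
    [-24, 3, 0],
    [-29, 3.6, 0],
    [-34, 4.2, 0],
    [-39, 4.8, 0],
    [-44, 5.4, 0],
    [-49, 6, 0],
    [-53, 6.5, 0],
  ],
  dr=[
    [0, 0, 2],
    [0, 0, 6],
    [0, 0, 12],
    [0, 0, 19],
    [0, 0, 26],
    [0, 0, 33],
    [0, 0, 40],
    [0, 0, 47],
    [0, 0, 54],
    [0, 0, 61],
    [0, 0, 68],
    [0, 0, 74],
  ],
  gripper=[0.4, 0.4, 0.4, 0.4, 0.4, 0.4, 0.4, 0.4, 0.4, 0.4, 0.4, 0.4],
)

```text
time: 37.2
ee_pos: [0.5249, -0.1797, 0.2287]
tcp_rot: [[0.981, 0.193, -0.003], [0.193, -0.981, -0.001], [-0.003, 0.0, -1.0]]
wrist_force: [0.4, -0.3, -1.0]
finger_gap: 0.0546
```

```bash
python3 plan.py .536 -.3529 .23 -7
```

```text
t [-2.26, 17.21, -0.12] dr [0.0, 0.2, 18.2]
time 37.2 p [0.5249, -0.1797, 0.2287] yaw 11.2 tilt [-0.0029, 0.0001, -1.0] F [0.4, -0.3, -1.0] gap 0.0546 q [0.44, 0.31, -0.22, 1.85, 0.08, 1.0, -1.2]
```

Request:
drive_tool(
  translation=[
    [-0.6, 4, 0],
    [-1.2, 8, 0],
    [-1.8, 12, 0],
    [-2.3, 15, 0],
    [-2.6, 17, 0],
    [-2.7, 17.5, 0],
    [-2.7, 17.5, 0],
    [-2.7, 17.5, 0],
    [-2.7, 17.5, 0],
  ],
  dr=[
    [0, 0, 4],
    [0, 0, 8],
    [0, 0, 12],
    [0, 0, 16],
    [0, 0, 18.4],
    [0, 0, 18.4],
    [0, 0, 18.4],
    [0, 0, 18.4],
    [0, 0, 18.4],
  ],
  gripper=[0.4, 0.4, 0.4, 0.4, 0.4, 0.4, 0.4, 0.4, 0.4],
)

```text
time: 38.1
ee_pos: [0.5366, -0.3502, 0.2299]
tcp_rot: [[0.993, -0.114, -0.0], [-0.114, -0.993, 0.001], [-0.0, -0.001, -1.0]]
wrist_force: [0.6, 0.7, -1.0]
finger_gap: 0.0549
```

Request:
drive_tool(
  translation=[
    [0, 0, 1],
    [0, 0, 3],
    [0, 0, 6],
    [0, 0, 8],
    [0, 0, 9],
    [0, 0, 9.5],
    [0, 0, 9.5],
    [0, 0, 9.5],
    [0, 0, 9.5],
  ],
  dr=[
    [0, 0, 0],
    [0, 0, 0],
    [0, 0, 0],
    [0, 0, 0],
    [0, 0, 0],
    [0, 0, 0],
    [0, 0, 0],
    [0, 0, 0],
    [0, 0, 0],
  ],
  gripper=[0.4, 0.4, 0.4, 0.4, 0.4, 0.4, 0.4, 0.4, 0.4],
)

```text
time: 39.0
ee_pos: [0.5367, -0.3529, 0.1362]
tcp_rot: [[0.993, -0.117, 0.002], [-0.117, -0.993, -0.001], [0.002, 0.001, -1.0]]
wrist_force: [-0.4, 0.2, -1.5]
finger_gap: 0.0548
```

```bash
python3 plan.py .536 -.3529 .1155 -7;python3 - <<'E'
from h import *
f=grab("scene",10)
x0,y0,x1,y1=125,225,265,384
cv2.imwrite("pics/c10.png",cv2.resize(f["frame"][y0:y1,x0:x1],None,fx=3.7,fy=3.7,interpolation=cv2.INTER_CUBIC))
E
```

```text
t [-0.07, 0.0, 2.07] dr [0.1, -0.1, 0.3]
time 39.0 p [0.5367, -0.3529, 0.1362] yaw -6.7 tilt [0.0021, 0.0011, -1.0] F [-0.4, 0.2, -1.5] gap 0.0548 q [0.58, 0.55, -0.09, 1.71, 0.06, 0.89, -1.22]
```

View pics/c10.png

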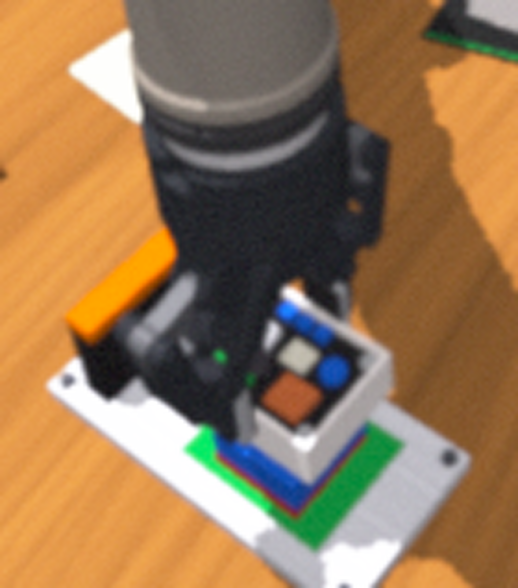

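Request:
drive_tool(
  translation=[
    [0, 0, 0.6],
    [0, 0, 1.2],
    [0, 0, 1.7],
    [0, 0, 2.0],
    [0, 0, 2.1],
    [0, 0, 2.1],
    [0, 0, 2.1],
  ],
  dr=[
    [0, 0, 0],
    [0, 0, 0],
    [0, 0, 0],
    [0, 0, 0],
    [0, 0, 0],
    [0, 0, 0],
    [0, 0, 0],
  ],
  gripper=[0.4, 0.4, 0.4, 0.4, 0.4, 0.4, 0.4],
)

```text
time: 39.75
ee_pos: [0.5356, -0.3523, 0.1147]
tcp_rot: [[0.993, -0.118, -0.001], [-0.118, -0.993, 0.001], [-0.001, -0.0, -1.0]]
wrist_force: [-3.4, 1.5, 6.1]
finger_gap: 0.0547
```

Contact came at the expected height of 0.1147 m. Releasing and rising.

Request:
drive_tool(
  translation=[
    [0, 0, 0],
    [0, 0, 0],
    [0, 0, 0],
    [0, 0, 0],
    [0, 0, -0.5],
    [0, 0, -2],
    [0, 0, -5],
    [0, 0, -9],
    [0, 0, -12],
    [0, 0, -13],
    [0, 0, -13],
    [0, 0, -13],
  ],
  dr=[
    [0, 0, 0],
    [0, 0, 0],
    [0, 0, 0],
    [0, 0, 0],
    [0, 0, 0],
    [0, 0, 0],
    [0, 0, 0],
    [0, 0, 0],
    [0, 0, 0],
    [0, 0, 0],
    [0, 0, 0],
    [0, 0, 0],
  ],
  gripper=[0.75, 0.85, 0.9, 0.9, 1, 1, 1, 1, 1, 1, 1, 1],
)

```text
time: 40.95
ee_pos: [0.5354, -0.3521, 0.243]
tcp_rot: [[0.993, -0.117, -0.001], [-0.117, -0.993, 0.001], [-0.002, -0.001, -1.0]]
wrist_force: [-0.8, 0.6, -0.8]
finger_gap: 0.0856
```

```bash
python3 plan.py .4818 -.0149 .244 -1.7
```

```text
t [-9.29, -32.86, -0.07] dr [-0.0, 0.1, -5.0]
time 40.95 p [0.5354, -0.3521, 0.243] yaw -6.7 tilt [-0.0015, -0.0006, -1.0] F [-0.8, 0.6, -0.8] gap 0.0856 q [0.59, 0.43, -0.1, 1.62, 0.05, 1.09, -1.21]
```

Going to the white carton and viewing the jig from there.

Request:
drive_tool(
  translation=[
    [-0.8, -3, 0],
    [-2, -7, 0],
    [-3.2, -11.5, 0],
    [-4.5, -16, 0],
    [-5.8, -20.5, 0],
    [-7, -25, 0],
    [-8.2, -29, 0],
    [-9, -31.8, 0],
    [-9.3, -32.8, 0],
    [-9.3, -32.8, 0],
    [-9.3, -32.8, 0],
    [-9.3, -32.8, 0],
  ],
  dr=[
    [0, 0, 0],
    [0, 0, -1],
    [0, 0, -2],
    [0, 0, -3],
    [0, 0, -4],
    [0, 0, -5],
    [0, 0, -5],
    [0, 0, -5],
    [0, 0, -5],
    [0, 0, -5],
    [0, 0, -5],
    [0, 0, -5],
  ],
  gripper=[1, 1, 1, 1, 1, 1, 1, 1, 1, 1, 1, 1],
)

```text
time: 42.15
ee_pos: [0.4823, -0.0179, 0.2434]
tcp_rot: [[0.999, -0.034, -0.001], [-0.034, -0.999, -0.001], [-0.001, 0.001, -1.0]]
wrist_force: [0.3, 0.2, 0.3]
finger_gap: 0.0852
```

```bash
python3 plan.py .4818 -.0149 .1212 -1.7;python3 - <<'E'
from h import *
f=grab("scene",11);g=grab("top",11)
x0,y0,x1,y1=125,265,265,384
cv2.imwrite("pics/c11.png",cv2.resize(f["frame"][y0:y1,x0:x1],None,fx=5,fy=5,interpolation=cv2.INTER_CUBIC))
x0,y0,x1,y1=350,130,410,220
cv2.imwrite("pics/c11t.png",cv2.resize(g["frame"][y0:y1,x0:x1],None,fx=6,fy=6,interpolation=cv2.INTER_CUBIC))
E
```

```text
t [-0.05, -0.3, 12.22] dr [0.0, 0.0, -0.2]
time 42.15 p [0.4823, -0.0179, 0.2434] yaw -1.9 tilt [-0.0008, 0.0007, -1.0] F [0.3, 0.2, 0.3] gap 0.0852 q [0.21, 0.17, -0.29, 1.99, 0.06, 0.99, -1.71]
```

View pics/c11.png

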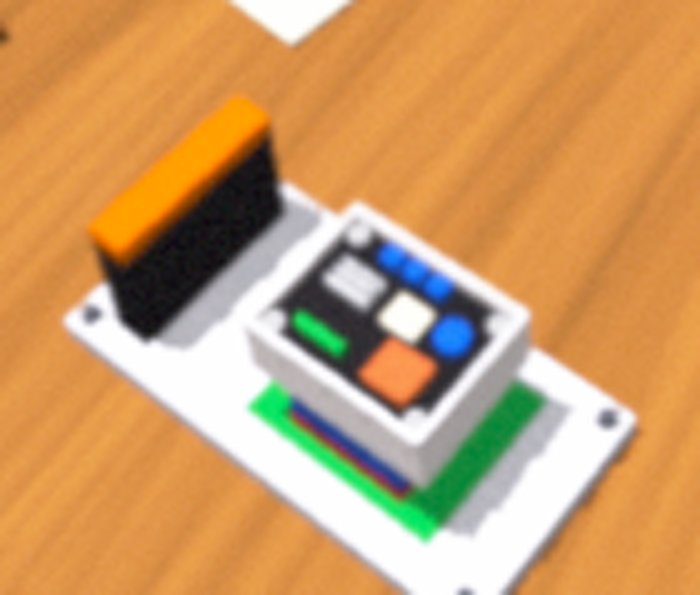

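View pics/c11t.png

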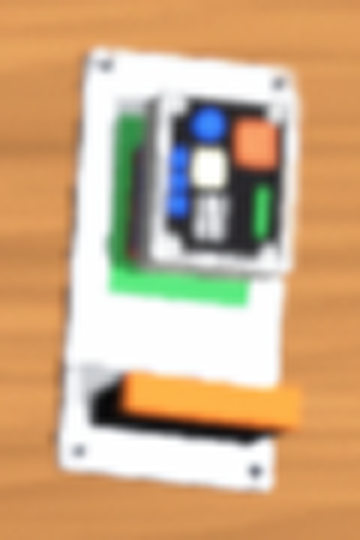

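```bash
python3 - <<'E'
from h import *
f=load("top11"); g=load("scene11")
us=lambda q:(np.array(q,float)+.5)/5-.5+[125,265]
u=lambda q:(np.array(q,float)+.5)/6-.5+[350,130]
for z in(.058,.064,.070):
    P=onz(g,us([(355,205),(530,315),(415,442),(247,322)]),z); Q=onz(f,u([(162,92),(300,102),(290,272),(143,262)]),z)
    print(z,"S",rect(P),P.mean(0).round(4),"T",rect(Q),Q.mean(0).round(4))
for n in("top11","scene11"):
    ff=load(n); r=(165,175,200,210) if n[0]=="t" else (265,170,315,200)
    for k in(n,n[:-2]+"0"):
        for c in blobs(load(k),(20,150,120),(34,255,255),30,r)[0]: print(k,"yellow",rect(onz(ff,c,.014)))
E
```

```text
0.058 S (array([ 534.8, -350.1]), array([56.2, 77.3]), 84.2) [ 0.5347 -0.3498  0.058 ] T (array([ 536.7, -354. ]), array([61.4, 77.9]), 82.9) [ 0.5368 -0.3548  0.058 ]
0.064 S (array([ 537.6, -353.1]), array([55.6, 76.4]), 84.2) [ 0.5375 -0.3529  0.064 ] T (array([ 535.1, -351.8]), array([61.1, 77.4]), 82.9) [ 0.5351 -0.3526  0.064 ]
0.07 S (array([ 540.3, -356.2]), array([54.9, 75.5]), 84.2) [ 0.5402 -0.3559  0.07  ] T (array([ 533.5, -349.7]), array([60.7, 76.9]), 82.9) [ 0.5335 -0.3504  0.07  ]
top11 yellow (array([463.7, 168.2]), array([54.4, 53.5]), 18.9)
top0 yellow (array([463.7, 168.2]), array([54.4, 53.5]), 18.9)
scene11 yellow (array([466.2, 162.5]), array([55.1, 72.4]), 18.4)
scene0 yellow (array([466.2, 162.4]), array([55.1, 72.6]), 18.4)
```

The module sits at about (536.5, −352.5) mm with its rim near 64 mm in both views, and yellow has not moved. Next I'll regrip the white carton.

Request:
drive_tool(
  translation=[
    [0, 0, 2],
    [0, 0, 5],
    [0, 0, 8],
    [0, 0, 10.5],
    [0, 0, 11.8],
    [0, 0, 12.2],
    [0, 0, 12.2],
    [0, 0, 12.2],
    [0, 0, 12.2],
  ],
  dr=[
    [0, 0, 0],
    [0, 0, 0],
    [0, 0, 0],
    [0, 0, 0],
    [0, 0, 0],
    [0, 0, 0],
    [0, 0, 0],
    [0, 0, 0],
    [0, 0, 0],
  ],
  gripper=[1, 1, 1, 1, 1, 1, 1, 1, 1],
)

```text
time: 43.15
ee_pos: [0.4831, -0.0159, 0.123]
tcp_rot: [[1.0, -0.031, 0.002], [-0.031, -1.0, -0.0], [0.002, 0.0, -1.0]]
wrist_force: [0.8, -0.2, -0.4]
finger_gap: 0.0852
```

```bash
python3 plan.py .4818 -.0149 .1212 -1.7
```

```text
t [-0.13, -0.1, 0.18] dr [0.0, -0.1, -0.1]
time 43.15 p [0.4831, -0.0159, 0.123] yaw -1.8 tilt [0.0025, 0.0002, -1.0] F [0.8, -0.2, -0.4] gap 0.0852 q [0.18, 0.34, -0.27, 2.1, 0.14, 0.72, -1.78]
```

Request:
drive_tool(
  translation=[
    [-0.1, -0.1, 0.1],
    [-0.1, -0.1, 0.1],
    [-0.1, -0.1, 0.1],
    [-0.1, -0.1, 0.1],
    [-0.1, -0.1, 0.1],
    [-0.1, -0.1, 0.1],
    [-0.1, -0.1, 0.1],
    [-0.1, -0.1, 0.1],
    [-0.1, -0.1, 0.1],
  ],
  dr=[
    [0, 0, 0],
    [0, 0, 0],
    [0, 0, 0],
    [0, 0, 0],
    [0, 0, 0],
    [0, 0, 0],
    [0, 0, 0],
    [0, 0, 0],
    [0, 0, 0],
  ],
  gripper=[1, 0.85, 0.7, 0.55, 0.4, 0.3, 0.3, 0.3, 0.3],
)

```text
time: 44.05
ee_pos: [0.4816, -0.0149, 0.1213]
tcp_rot: [[1.0, -0.031, 0.001], [-0.031, -1.0, -0.0], [0.001, 0.0, -1.0]]
wrist_force: [-0.4, -0.9, 5.6]
finger_gap: 0.0497
```

Request:
drive_tool(
  translation=[
    [0, 0, -1],
    [0, 0, -3],
    [0, 0, -5.5],
    [0, 0, -8],
    [0, 0, -10],
    [0, 0, -11.5],
    [0, 0, -12],
    [0, 0, -12],
    [0, 0, -12],
  ],
  dr=[
    [0, 0, 0],
    [0, 0, 0],
    [0, 0, 0],
    [0, 0, 0],
    [0, 0, 0],
    [0, 0, 0],
    [0, 0, 0],
    [0, 0, 0],
    [0, 0, 0],
  ],
  gripper=[0.3, 0.3, 0.3, 0.3, 0.3, 0.3, 0.3, 0.3, 0.3],
)

```text
time: 44.95
ee_pos: [0.4805, -0.0148, 0.24]
tcp_rot: [[1.0, -0.03, -0.002], [-0.03, -1.0, -0.0], [-0.002, 0.0, -1.0]]
wrist_force: [-0.5, 0.5, -1.8]
finger_gap: 0.0493
```

```bash
python3 plan.py .4438 .3628 .24 -1.7
```

```text
t [-4.81, -37.63, 0.0] dr [0.0, 0.1, -0.0]
time 44.95 p [0.4805, -0.0148, 0.24] yaw -1.7 tilt [-0.0019, 0.0001, -1.0] F [-0.5, 0.5, -1.8] gap 0.0493 q [0.21, 0.17, -0.29, 2.0, 0.06, 0.98, -1.72]
```

Request:
drive_tool(
  translation=[
    [-0.2, -2, 0],
    [-0.6, -5, 0],
    [-1.1, -9, 0],
    [-1.7, -13.5, 0],
    [-2.3, -18, 0],
    [-2.9, -22.5, 0],
    [-3.5, -27, 0],
    [-4.1, -31.5, 0],
    [-4.5, -35, 0],
    [-4.8, -37, 0],
    [-4.9, -37.6, 0],
    [-4.9, -37.6, 0],
  ],
  dr=[
    [0, 0, 0],
    [0, 0, 0],
    [0, 0, 0],
    [0, 0, 0],
    [0, 0, 0],
    [0, 0, 0],
    [0, 0, 0],
    [0, 0, 0],
    [0, 0, 0],
    [0, 0, 0],
    [0, 0, 0],
    [0, 0, 0],
  ],
  gripper=[0.3, 0.3, 0.3, 0.3, 0.3, 0.3, 0.3, 0.3, 0.3, 0.3, 0.3, 0.3],
)

```text
time: 46.15
ee_pos: [0.443, 0.3625, 0.2397]
tcp_rot: [[1.0, -0.029, -0.002], [-0.029, -1.0, -0.001], [-0.002, 0.002, -1.0]]
wrist_force: [-0.2, 0.2, -1.7]
finger_gap: 0.0496
```

Request:
drive_tool(
  translation=[
    [0, 0, 1],
    [0, 0, 3],
    [0, 0, 5],
    [0, 0, 5.5],
    [0, 0, 5.5],
    [0, 0, 5.5],
    [0, 0, 5.5],
  ],
  dr=[
    [0, 0, 0],
    [0, 0, 0],
    [0, 0, 0],
    [0, 0, 0],
    [0, 0, 0],
    [0, 0, 0],
    [0, 0, 0],
  ],
  gripper=[0.3, 0.3, 0.3, 0.3, 0.3, 0.3, 0.3],
)

```text
time: 46.85
ee_pos: [0.4443, 0.3627, 0.1869]
tcp_rot: [[1.0, -0.031, 0.002], [-0.031, -1.0, 0.001], [0.002, -0.001, -1.0]]
wrist_force: [0.1, 0.6, -2.8]
finger_gap: 0.0496
```

```bash
python3 plan.py .4438 .3628 .1222 -1.7
```

```text
t [-0.06, -0.0, 6.47] dr [-0.1, -0.1, -0.1]
time 46.85 p [0.4443, 0.3627, 0.1869] yaw -1.8 tilt [0.0017, -0.0011, -1.0] F [0.1, 0.6, -2.8] gap 0.0496 q [-0.37, 0.41, -0.49, 1.84, 0.24, 0.95, -2.57]
```

Request:
drive_tool(
  translation=[
    [0, 0, 1.5],
    [0, 0, 3],
    [0, 0, 4.5],
    [0, 0, 5.5],
    [0, 0, 6.1],
    [0, 0, 6.4],
    [0, 0, 6.5],
    [0, 0, 6.5],
    [0, 0, 6.5],
  ],
  dr=[
    [0, 0, 0],
    [0, 0, 0],
    [0, 0, 0],
    [0, 0, 0],
    [0, 0, 0],
    [0, 0, 0],
    [0, 0, 0],
    [0, 0, 0],
    [0, 0, 0],
  ],
  gripper=[0.3, 0.3, 0.3, 0.3, 0.3, 0.3, 0.3, 0.3, 0.3],
)

```text
time: 47.75
ee_pos: [0.443, 0.3621, 0.1224]
tcp_rot: [[1.0, -0.03, -0.001], [-0.03, -1.0, -0.003], [-0.001, 0.003, -1.0]]
wrist_force: [-4.8, -4.7, 12.2]
finger_gap: 0.0495
```

White is seated on the tray floor. Release, go up, and return to brown at (0.5712, −0.0036).

Request:
drive_tool(
  translation=[
    [0, 0, -0.1],
    [0, 0, -0.1],
    [0, 0, -0.1],
    [0, 0, -0.1],
    [0, 0, -1],
    [0, 0, -4],
    [0, 0, -8],
    [0, 0, -11],
    [0, 0, -12],
    [0, 0, -12],
  ],
  dr=[
    [0, 0, 0],
    [0, 0, 0],
    [0, 0, 0],
    [0, 0, 0],
    [0, 0, 0],
    [0, 0, 0],
    [0, 0, 0],
    [0, 0, 0],
    [0, 0, 0],
    [0, 0, 0],
  ],
  gripper=[0.5, 0.75, 0.95, 1, 1, 1, 1, 1, 1, 1],
)

```text
time: 48.75
ee_pos: [0.4443, 0.3632, 0.2427]
tcp_rot: [[1.0, -0.031, 0.003], [-0.031, -1.0, 0.002], [0.003, -0.002, -1.0]]
wrist_force: [-0.4, -0.4, -0.2]
finger_gap: 0.0854
```

```bash
python3 plan.py .5712 -.0036 .24 -1.7
```

```text
t [13.8, 36.27, 0.23] dr [-0.1, -0.2, -0.1]
time 48.75 p [0.4443, 0.3632, 0.2427] yaw -1.8 tilt [0.0031, -0.0022, -1.0] F [-0.4, -0.4, -0.2] gap 0.0854 q [-0.35, 0.35, -0.51, 1.78, 0.2, 1.05, -2.53]
```

Request:
drive_tool(
  translation=[
    [1, 3, 0],
    [2.5, 7, 0],
    [4.2, 11, 0],
    [6, 15.5, 0],
    [7.7, 20, 0],
    [9.4, 24.5, 0],
    [11, 29, 0],
    [12.5, 32.5, 0],
    [13.5, 35, 0],
    [13.9, 36.2, 0],
    [13.9, 36.2, 0],
    [13.9, 36.2, 0],
  ],
  dr=[
    [0, 0, 0],
    [0, 0, 0],
    [0, 0, 0],
    [0, 0, 0],
    [0, 0, 0],
    [0, 0, 0],
    [0, 0, 0],
    [0, 0, 0],
    [0, 0, 0],
    [0, 0, 0],
    [0, 0, 0],
    [0, 0, 0],
  ],
  gripper=[1, 1, 1, 1, 1, 1, 1, 1, 1, 1, 1, 1],
)

```text
time: 49.95
ee_pos: [0.5708, -0.0018, 0.24]
tcp_rot: [[1.0, -0.029, -0.002], [-0.029, -1.0, 0.001], [-0.002, -0.001, -1.0]]
wrist_force: [-0.1, 0.5, -0.2]
finger_gap: 0.0855
```

Request:
drive_tool(
  translation=[
    [0, 0, 2],
    [0, 0, 5],
    [0, 0, 8],
    [0, 0, 10.5],
    [0, 0, 11.8],
    [0, 0, 12],
    [0, 0, 12],
    [0, 0, 12],
    [0, 0, 12],
  ],
  dr=[
    [0, 0, 0],
    [0, 0, 0],
    [0, 0, 0],
    [0, 0, 0],
    [0, 0, 0],
    [0, 0, 0],
    [0, 0, 0],
    [0, 0, 0],
    [0, 0, 0],
  ],
  gripper=[1, 1, 1, 1, 1, 1, 1, 1, 1],
)

```text
time: 50.85
ee_pos: [0.5725, -0.0034, 0.1222]
tcp_rot: [[1.0, -0.03, 0.003], [-0.03, -1.0, -0.0], [0.003, 0.0, -1.0]]
wrist_force: [-0.1, 0.4, -0.2]
finger_gap: 0.0855
```

```bash
python3 plan.py .5712 -.0036 .1191 -1.7
```

```text
t [-0.13, 0.02, 0.31] dr [0.0, -0.1, -0.0]
time 50.85 p [0.5725, -0.0034, 0.1222] yaw -1.7 tilt [0.0026, 0.0, -1.0] F [-0.1, 0.4, -0.2] gap 0.0855 q [0.18, 0.48, -0.31, 1.89, 0.2, 0.81, -1.84]
```

Request:
drive_tool(
  translation=[
    [0, 0, 0.2],
    [0, 0, 0.2],
    [0, 0, 0.2],
    [0, 0, 0.2],
    [0, 0, 0.2],
    [0, 0, 0.2],
    [0, 0, 0.2],
    [0, 0, 0.2],
    [0, 0, 0.2],
  ],
  dr=[
    [0, 0, 0],
    [0, 0, 0],
    [0, 0, 0],
    [0, 0, 0],
    [0, 0, 0],
    [0, 0, 0],
    [0, 0, 0],
    [0, 0, 0],
    [0, 0, 0],
  ],
  gripper=[1, 0.85, 0.7, 0.55, 0.4, 0.3, 0.3, 0.3, 0.3],
)

```text
time: 51.75
ee_pos: [0.5719, -0.0035, 0.1191]
tcp_rot: [[1.0, -0.03, 0.001], [-0.03, -1.0, -0.0], [0.001, 0.0, -1.0]]
wrist_force: [0.1, 0.7, 2.5]
finger_gap: 0.0494
```

Request:
drive_tool(
  translation=[
    [0, 0, -1],
    [0, 0, -3],
    [0, 0, -5.5],
    [0, 0, -8],
    [0, 0, -10],
    [0, 0, -11.5],
    [0, 0, -12],
    [0, 0, -12],
    [0, 0, -12],
  ],
  dr=[
    [0, 0, 0],
    [0, 0, 0],
    [0, 0, 0],
    [0, 0, 0],
    [0, 0, 0],
    [0, 0, 0],
    [0, 0, 0],
    [0, 0, 0],
    [0, 0, 0],
  ],
  gripper=[0.3, 0.3, 0.3, 0.3, 0.3, 0.3, 0.3, 0.3, 0.3],
)

```text
time: 52.65
ee_pos: [0.5709, -0.0037, 0.2378]
tcp_rot: [[1.0, -0.03, -0.002], [-0.03, -1.0, -0.0], [-0.002, 0.0, -1.0]]
wrist_force: [-1.0, 0.7, -1.7]
finger_gap: 0.0495
```

```bash
python3 plan.py .5597 .3600 .24 -1.7
```

```text
t [-2.23, -36.32, -0.22] dr [0.0, 0.1, -0.0]
time 52.65 p [0.5709, -0.0037, 0.2378] yaw -1.7 tilt [-0.0021, 0.0002, -1.0] F [-1.0, 0.7, -1.7] gap 0.0495 q [0.21, 0.33, -0.34, 1.8, 0.13, 1.04, -1.78]
```

Request:
drive_tool(
  translation=[
    [-0.2, -2, 0],
    [-0.4, -5, 0],
    [-0.6, -9, 0],
    [-0.9, -13.5, 0],
    [-1.2, -18, 0],
    [-1.5, -22.5, 0],
    [-1.7, -27, 0],
    [-2, -31, 0],
    [-2.2, -34, 0],
    [-2.2, -36, 0],
    [-2.2, -36.3, 0],
    [-2.2, -36.3, 0],
  ],
  dr=[
    [0, 0, 0],
    [0, 0, 0],
    [0, 0, 0],
    [0, 0, 0],
    [0, 0, 0],
    [0, 0, 0],
    [0, 0, 0],
    [0, 0, 0],
    [0, 0, 0],
    [0, 0, 0],
    [0, 0, 0],
    [0, 0, 0],
  ],
  gripper=[0.3, 0.3, 0.3, 0.3, 0.3, 0.3, 0.3, 0.3, 0.3, 0.3, 0.3, 0.3],
)

```text
time: 53.85
ee_pos: [0.5608, 0.3588, 0.2379]
tcp_rot: [[1.0, -0.031, -0.001], [-0.031, -1.0, -0.002], [-0.001, 0.002, -1.0]]
wrist_force: [-0.2, -0.6, -2.2]
finger_gap: 0.0493
```

Request:
drive_tool(
  translation=[
    [0, 0, 1],
    [0, 0, 3],
    [0, 0, 5],
    [0, 0, 5.5],
    [0, 0, 5.5],
    [0, 0, 5.5],
    [0, 0, 5.5],
  ],
  dr=[
    [0, 0, 0],
    [0, 0, 0],
    [0, 0, 0],
    [0, 0, 0],
    [0, 0, 0],
    [0, 0, 0],
    [0, 0, 0],
  ],
  gripper=[0.3, 0.3, 0.3, 0.3, 0.3, 0.3, 0.3],
)

```text
time: 54.55
ee_pos: [0.5614, 0.3601, 0.1851]
tcp_rot: [[1.0, -0.031, 0.002], [-0.031, -1.0, 0.001], [0.002, -0.001, -1.0]]
wrist_force: [0.9, -0.2, -0.7]
finger_gap: 0.0493
```

```bash
python3 plan.py .5602 .3600 .1201 -1.7
```

```text
t [-0.13, 0.02, 6.5] dr [-0.1, -0.1, -0.1]
time 54.55 p [0.5614, 0.3601, 0.1851] yaw -1.8 tilt [0.0019, -0.0011, -1.0] F [0.9, -0.2, -0.7] gap 0.0493 q [-0.33, 0.56, -0.43, 1.6, 0.26, 1.03, -2.44]
```

Request:
drive_tool(
  translation=[
    [0, 0, 1.5],
    [-0.1, 0, 3],
    [-0.1, 0, 4.5],
    [-0.1, 0, 5.5],
    [-0.1, 0, 6.1],
    [-0.1, 0, 6.4],
    [-0.1, 0, 6.4],
    [-0.1, 0, 6.4],
    [-0.1, 0, 6.4],
  ],
  dr=[
    [0, 0, 0],
    [0, 0, 0],
    [0, 0, 0],
    [0, 0, 0],
    [0, 0, 0],
    [0, 0, 0],
    [0, 0, 0],
    [0, 0, 0],
    [0, 0, 0],
  ],
  gripper=[0.3, 0.3, 0.3, 0.3, 0.3, 0.3, 0.3, 0.3, 0.3],
)

```text
time: 55.45
ee_pos: [0.5597, 0.3601, 0.1202]
tcp_rot: [[1.0, -0.03, 0.0], [-0.03, -1.0, 0.0], [0.0, -0.0, -1.0]]
wrist_force: [-1.8, -0.4, 1.8]
finger_gap: 0.0496
```

Request:
drive_tool(
  translation=[
    [0, 0, 0],
    [0, 0, 0],
    [0, 0, 0],
    [0, 0, 0],
    [0, 0, -1],
    [0, 0, -4],
    [0, 0, -8],
    [0, 0, -11],
    [0, 0, -12],
    [0, 0, -12],
  ],
  dr=[
    [0, 0, 0],
    [0, 0, 0],
    [0, 0, 0],
    [0, 0, 0],
    [0, 0, 0],
    [0, 0, 0],
    [0, 0, 0],
    [0, 0, 0],
    [0, 0, 0],
    [0, 0, 0],
  ],
  gripper=[0.5, 0.75, 0.95, 1, 1, 1, 1, 1, 1, 1],
)

```text
time: 56.45
ee_pos: [0.5604, 0.3606, 0.2422]
tcp_rot: [[1.0, -0.031, 0.004], [-0.031, -1.0, 0.002], [0.004, -0.002, -1.0]]
wrist_force: [-0.1, -0.7, -0.1]
finger_gap: 0.0853
```

Request:
drive_tool(
  translation=[
    [0, 4, 0],
    [0, 8, 0],
    [0, 12, 0],
    [0, 16, 0],
    [0, 20, 0],
    [0, 24, 0],
    [0, 28, 0],
    [0, 31, 0],
    [0, 33, 0],
    [0, 34, 0],
    [0, 34, 0],
    [0, 34, 0],
  ],
  dr=[
    [0, 0, 0],
    [0, 0, 0],
    [0, 0, 0],
    [0, 0, 0],
    [0, 0, 0],
    [0, 0, 0],
    [0, 0, 0],
    [0, 0, 0],
    [0, 0, 0],
    [0, 0, 0],
    [0, 0, 0],
    [0, 0, 0],
  ],
  gripper=[1, 1, 1, 1, 1, 1, 1, 1, 1, 1, 1, 1],
)

```text
time: 57.65
ee_pos: [0.549, 0.0215, 0.2392]
tcp_rot: [[1.0, -0.029, -0.001], [-0.029, -1.0, 0.001], [-0.001, -0.001, -1.0]]
wrist_force: [-0.4, 0.4, -0.0]
finger_gap: 0.0853
```

```bash
python3 - <<'E'
from h import *
f=grab("top",20);g=grab("scene",20)
x0,y0,x1,y1=75,125,145,225
a=load("top0")["frame"][y0:y1,x0:x1]; b=f["frame"][y0:y1,x0:x1]
cv2.imwrite("pics/c20.png",cv2.resize(np.hstack([a,b]),None,fx=5.5,fy=5.5,interpolation=cv2.INTER_CUBIC))
# compare band blobs before/after
for n,lo,hi,rT,rS in(("orange",(8,200,150),(20,255,255),(90,135,118,165),(335,130,362,165)),("blueband",(105,150,80),(125,255,255),(85,180,112,212),(298,122,325,155))):
    for k,r in(("top",rT),("scene",rS)):
        for t in("0","20"):
            ff=load(k+t)
            for c in blobs(ff,lo,hi,15,r)[0]: print(n,k,t,(onz(ff,c,.089).mean(0)*1000).round(1), rect(onz(ff,c,.089)))
for c in blobs(f,(20,150,120),(34,255,255),30,(168,178,200,206))[0]: print("yel",rect(onz(f,c,.014)))
E
```

```text
orange scene 0 [560.2 362.2  89. ] (array([560. , 362.2]), array([16.3, 54.2]), 84.7)
orange scene 20 [561.9 360.5  89. ] (array([561.7, 361. ]), array([18.7, 57.7]), 77.5)
blueband top 0 [441.9 361.6  89. ] (array([442.4, 361.7]), array([54.1, 12.3]), 0.9)
blueband top 20 [441.4 361.   89. ] (array([442. , 361.4]), array([54.7, 11.6]), 5.9)
```

View pics/c20.png

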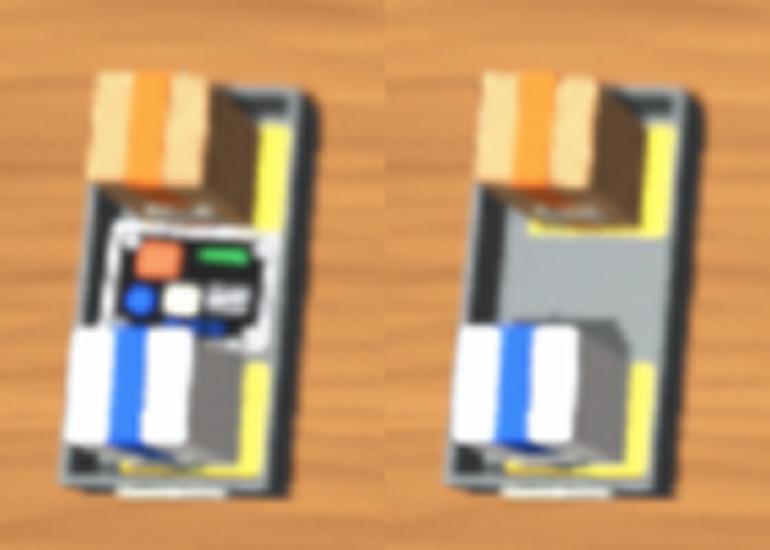

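View pics/scene20.png

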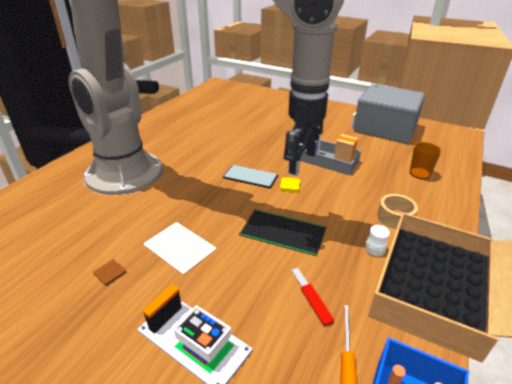

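Before and after match within about 2 mm: both cartons are upright in their bays, the module is on its stack at the jig (scene 203,335), and the mat is empty. The arm is clear and at rest, so I'm handing in.

```bash
python3 -c "
from workcell import ctrl
print(ctrl.close_job(), ctrl.read_state()['time'])"
```

```text
the job is handed in; nothing more can be done
the job is handed in; nothing more can be done
```

The job is handed in at about 58 s. `close_job` gives no verdict, so the results below rest on my own camera and force checks.

**What I did:**
- I stacked the red (8 mm) and blue (20 mm) plates on the jig's seat.
- Both cartons went onto the mat, and the module came out of the tray and onto the stack.
- Each carton then went back to its own bay. The yellow plate stayed where it lay.

**Last checks:**
- **Plates on the seat:** red measured within 1 mm of the seat centre. Blue measured within about 3 mm.
- **Module:** it sits within about 1 mm of the seat centre. Both views put its rim near 64 mm above the table.
- **Gauge:** I estimated its top at 63–67 mm. The camera readings differed by a few mm, but the 28 mm pair was still the nearest match, and the rim should be within about 3 mm of the gauge top.
- **Cartons:** both stand upright, with their bands within about 2–3 mm of the start images. The fitted band angles differed by 5–7° from the start. They were noisy, and the pictures show no visible turn.
- **Yellow plate:** it measured unmoved after the module was placed. The final colour-mask check for it found nothing, though the last picture shows it in the same place. The top-view check of the brown carton's orange band also found nothing, so the brown figure comes from the scene view and the side-by-side picture.

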